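Put the block away and snap the toy chest shut

ROBOT

A 6-joint arm with a two-finger parallel gripper is mounted at the origin on the work surface. World frame = base frame: x ahead of the robot, y to its left, z up, the work surface at z = 0. Lengths are in m, angles in rad, forces in N, time in s.
With the tool pointing down it reaches from about 0.325 to 0.9 m from the base axis. Payload 6.1 kg.
Tool frame: the origin (TCP) lies at the centre of the arm's flange, where the gripper is bolted on; the fingertips stand 182 mm ahead of it and the grasp point (between the pads) lies 164 mm ahead of it (grasp_offset is the distance from the TCP to the grasp point, in m); z points along the fingers, x is the direction in which the jaws open and shut, and the axes are right-handed (so a half turn about z gives the same grasp; the last joint's range is limited). The gripper opens to 87 mm and grips with 3 to 60 N. Pads are 19 mm wide; open, the fingers measure 117 mm over their backs; the gripper's body (75 mm by 190 mm) begins 51 mm behind the grasp point.
Start: joints at [-1.365, 0.22, 1.526, -0, 1.395, -0.126], TCP at [0.204, -0.591, 0.405] pointing down, gripper open.
Joint ranges: [-2.98, 2.98], [-0.91, 2.08], [0.09, 2.57], [-1.24, 4.39], [0.2, 2.65], [-2.68, 2.68]. Speed limits (rad/s): [2.57, 2.57, 3.01, 3.14, 3.14, 3.14].

INTERFACE

Orientations are given as a 3x3 rotation matrix whose columns are the frame's x, y, z axes.
In Python, from cell import sense, capture, camera_model, job_done, grasp_offset gives the robot as it stands. The module is installed in compiled form; this text tells all that it offers.
- The arm moves only by the tool play_rows, never from a script. Its argument "targets" is a list that holds one entry, the list of rows, each a list of 5 numbers: the closure, from 0 (fully open) to 1 (shut), then the shift along the tool's x, y, z in m, then the turn about the tool's z in rad. A call has 1 to 10 rows; each row shifts and turns the commanded pose from where the row before left it, along the tool's axes as they then stand; what a row does not reach is not made up. A row lasts 1/10 s, in which the tool goes at most 50 mm and 8.59 degrees, less where a joint would pass 70% of its speed; a pose out of reach is approached as far as the arm can. A call is refused whole if a number of a shift passes 0.05 or a number of a turn 0.15, either way. A call with a gripper value outside its range is refused whole. The fingers move at their own pace and stop on an object; "grip_force" is the grip in N (left out, the last holds). Time passes only in rows, so rows that do not move let the fingers close. It gives the time, the measured TCP pose, the force and the opening at its end, in the units of the state.
- sense(): the state, without advancing time (a new reading comes with each control period).
- capture(name): name is "scene" or "top"; returns the picture (480x640x3 uint8, red, green, blue); there is no depth.
- camera_model(name): a dict with "fx", "fy", "cx", "cy" (pixels), "rvec" (rotation vector, rad) and "tvec" (3), from world to camera coordinates, as OpenCV has them. Camera axes: x right, y down, z forward; pixel columns grow to the right and rows downward; lengths in m; the calibration is good to about 2 mm. A picture is of the moment at which its call begins. camera_model takes no time and is no camera call.
- job_done(): hands the job in, once; it reports no verdict.
The state is a dict: "time_s": time; "joint_positions": joint angles; "qvel": joint speeds; "joint_efforts": joint torques, N m; "ee_pos": TCP position; "tool_rot": TCP orientation; "ft_force": force on the tool from outside, world axes, zero at the start; "moment": the same for the moment, N m; "gripper_width": finger opening in m.
Only numpy, scipy, OpenCV 4.12 (cv2) and the standard library are available. Lean on these libraries where they do the work, as an engineer would, in place of code of your own. Each camera call takes 0.05 s, during which the arm holds its last target.

TASK

Tidy up: put the plain wooden cube into the open toy chest, then swing the lid fully shut, then push the orange clip on its front over towards the lid until it snaps fully home and stays there. The clip is thin plastic, so push it gently, no harder than it takes to go over, and do not bear on it once it is home; leave all the other toys where they stand.

Things in the scene. Friction and masses are not known exactly. Their poses are not given: they have to be found in the camera images.
- chest: Small pale wooden toy chest, teal corner caps, fixed. Origin: centre of its underside, z up. The FRONT with the clip faces local -x, lid hinges at the back (+x). Outside 150 (x) by 220 (y) mm, rim 90 high, walls 10, inner floor 20 up (opening 130 by 200). Two white cheeks stick out 30 mm from mid-front (y -20 to 20, height 34 to 58) and carry the clip's pivot.
- chest_floor (a point): centre of the chest's inner floor (local 0, 0, 20 mm); axes as the chest's
- lid (a joint): Teal lid, rad: 0 fully shut, limit 1.9, starts open at 1.6 to 1.85 (past upright). A board 156 (x) by 228 (y) by 12 mm turning about a line along y at chest x = +75, z = 90 mm; shut it lies at z 90 to 102 and overhangs the front by 5 mm. Friction hinges hold it at any angle: about 1 to 4 N at the free edge moves it; it meets the rim hard.
- lid_edge (a point): middle of the lid's free edge, on its outer (upper) face, moves with the lid; 155 mm from the hinge line; shut, it is at local (-80, 0, 102) mm of the chest
- clip (a joint): Orange plastic clip, rad: 0 open, leaning out 0.42 rad from upright; grows as it is pushed in and up; 0.42 = home, upright, hooked over the lid's edge, against a hard stop. Up to dead centre (about 0.385) a spring pushes back, past it the spring snaps it home and holds it. Pushed level at its thumb bar it resists with a peak of 2 to 6 N, rubbing included (varies), less near dead centre.
- clip_mount (a point): Point fixed on the chest (chest -90, 0, 46 mm): nominal pivot of the clip (turns about chest y). The pin sits in slots and was screwed tight up to 9 mm nearer to or further from the chest, so the true place of clip and stop is not known from poses. The clip is 28 mm wide in y, 65 tall above its pivot, hook towards the chest, rounded thumb bar (radius 3) along its upper outer edge.
- clip_bar_home (a point): Point fixed on the chest (chest -98, 0, 106 mm): where the outer side of the thumb bar nominally ends up when home, give or take the 9 mm. Open, the bar's outer side is about 24 mm further out and 9 mm lower. The plastic is over-stressed above 12 N; against the hard stop that comes within a few millimetres of further travel, or less on a stiff arm.
- cube: plain natural wooden cube, 45 mm, 60 g or so; origin at the centre of its underside, lies flat
- egg_cup: glossy red ceramic egg cup, foot 46 mm, rim 48 mm across, 60 mm tall; origin under its centre; leave alone
- toy_car: wooden toy car with a green cab, 80 by 52 mm, 47 mm tall, long axis its local x; origin under its centre; leave alone
- bucket: turquoise plastic bucket, 127 mm across, 111 mm tall; origin under its centre; leave alone
- spade: yellow toy spade lying flat, 178 mm long along its x (blade to +x), 60 mm wide, 18 mm tall; origin on the bench below the middle; leave alone
- ring_stacker: wooden ring stacker, base 80 mm across, 94 mm tall; origin under its centre; leave alone
- tambour: small white toy drum with red bands, 75 mm across, 45 mm tall; origin under its centre; leave alone

How it is judged:
By the outcome, as a careful person would: the job done as asked, in the order asked, and still so for the second after the job is handed in, with the robot touching nothing.
It also fails if it takes over 72 s, if anything falls off the work surface, if the arm or the gripper's body presses on something with over 40 N, if the wrist force passes 120 N, or if a joint passes its speed limit or range.

## Working session

There is one attempt and no reset: what is moved stays moved. The work goes in short steps, Python scripts to look and compute and a tool call to move; the robot and the scene stay as the last step left them, time stands still between calls to the robot, and variables do not carry over. Pictures are saved under pics/ and viewed, and the job is handed in when it is done.

Besides the shell and the picture viewer there is one more tool, called after "Request:" as name(argument=value, ...), one argument or row to a line, values as JSON. play_rows: Moves the arm, as the interface text tells. Its arguments: {"type":"object","properties":{"targets":{"type":"array"},"grip_force":{"type":"number"}},"required":["targets"]}

```bash
mkdir -p pics
python3 - <<'E'
from cell import *
import cv2
for n in ("scene","top"):
    im=capture(n); cv2.imwrite(f"pics/{n}0.png",im[:,:,::-1]); print(camera_model(n))
s=sense();print(s, grasp_offset)
E
```

```text
{'fx': 485.1865918644883, 'fy': 485.1865918644883, 'cx': 322.06045478817254, 'cy': 238.16720677804054, 'rvec': array([ 1.95137426,  1.05838696, -0.55848022]), 'tvec': array([-0.36387283, -0.19076653,  1.54112247])}
{'fx': 532.1046434385609, 'fy': 532.1046434385609, 'cx': 317.31637400604154, 'cy': 241.2302371697712, 'rvec': array([ 2.16818599, -2.217528  ,  0.06019141]), 'tvec': array([0.04951029, 0.5953706 , 1.1782722 ])}
{'time_s': 0.1, 'joint_positions': array([-1.36510336e+00,  2.21178202e-01,  1.52747989e+00, -7.60188806e-06,
        1.39474179e+00, -1.26106956e-01]), 'qvel': array([-4.10462389e-06, -1.49434895e-03, -3.41721612e-03, -1.81081748e-04,
        9.42185784e-04,  1.15033905e-03]), 'joint_efforts': array([ 1.08736869e-03, -4.95944023e+01, -3.88520873e+01,  7.02441344e-02,
        5.15522005e-02, -4.25725307e-05]), 'ee_pos': array([ 0.20353234, -0.59067631,  0.40373611]), 'tool_rot': array([[ 3.25746231e-01, -9.45457165e-01, -3.76443370e-04],
       [-9.45455538e-01, -3.25746375e-01,  1.76759502e-03],
       [-1.79381044e-03, -2.19876946e-04, -9.99998367e-01]]), 'ft_force': array([-0.55260895,  0.12145824,  0.55368511]), 'moment': array([-0.02537634,  0.01931693, -0.05213738]), 'gripper_width': 0.08683107615507343} 0.1635
```

View pics/scene0.png

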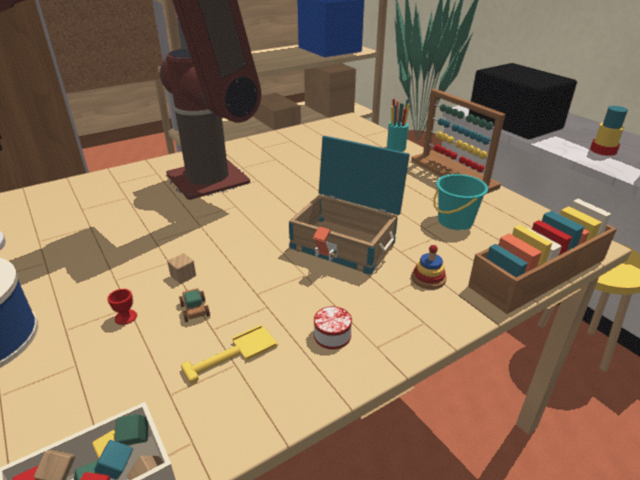

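View pics/top0.png

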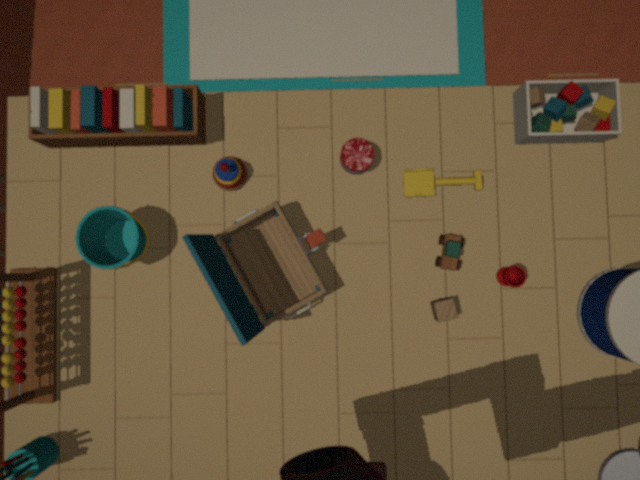

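The scene view shows the cube at (181,268), the chest at (340,235) and the clip at (322,242). In the top view the cube is at (446,309), the chest at about (270,265) and the clip at (316,238). Next I'll enlarge these areas to measure them.

```bash
cat > h.py <<'E'
import numpy as np, cv2
from cell import *
def cam(n):
    m=camera_model(n);R,_=cv2.Rodrigues(np.array(m['rvec']));t=np.array(m['tvec']).ravel()
    K=np.array([[m['fx'],0,m['cx']],[0,m['fy'],m['cy']],[0,0,1]]);return K,R,t
def ray(n,u,v):
    K,R,t=cam(n);d=R.T@np.linalg.inv(K)@np.array([u,v,1.]);return -R.T@t,d/np.linalg.norm(d)
def onz(n,u,v,z):
    c,d=ray(n,u,v);return c+d*(z-c[2])/d[2]
def proj(n,P):
    K,R,t=cam(n);p=(R@np.atleast_2d(P).T).T+t;p=p@K.T;return p[:,:2]/p[:,2:]
def tri(a,b):
    (c1,d1),(c2,d2)=ray('top',*a),ray('scene',*b)
    A=np.c_[d1,-d2];s=np.linalg.lstsq(A,c2-c1,rcond=None)[0]
    p,q=c1+s[0]*d1,c2+s[1]*d2;return (p+q)/2,np.linalg.norm(p-q)
def crop(src,out,x,y,w,h,k):
    im=cv2.imread(src)[y:y+h,x:x+w];cv2.imwrite(out,cv2.resize(im,None,fx=k,fy=k,interpolation=cv2.INTER_CUBIC))
E
python3 - <<'E'
from h import *
crop('pics/top0.png','pics/tc.png',180,190,190,150,4)
crop('pics/scene0.png','pics/sc.png',280,130,140,145,4)
crop('pics/top0.png','pics/tcube.png',420,220,80,110,5)
E
```

```text
(no output)
```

View pics/tc.png

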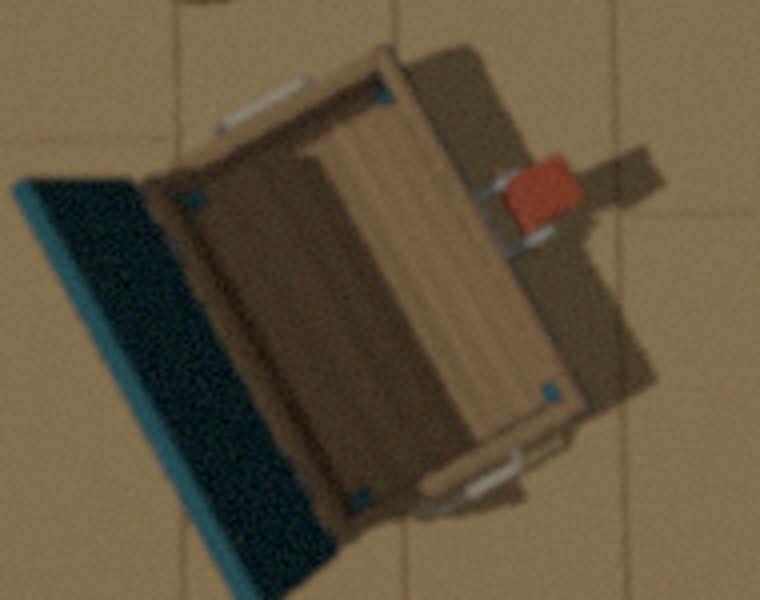

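View pics/sc.png

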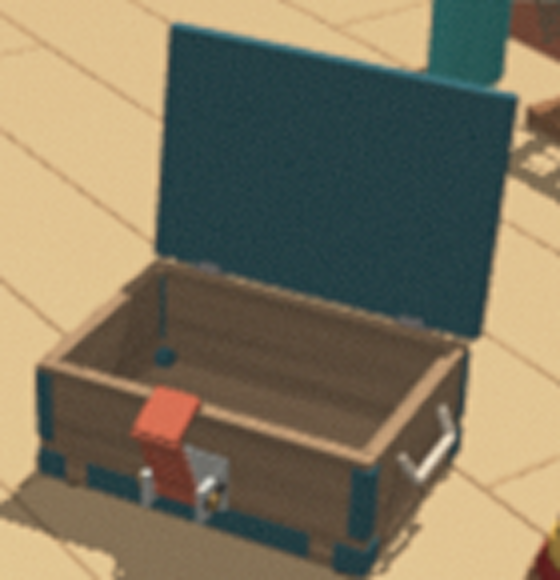

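View pics/tcube.png

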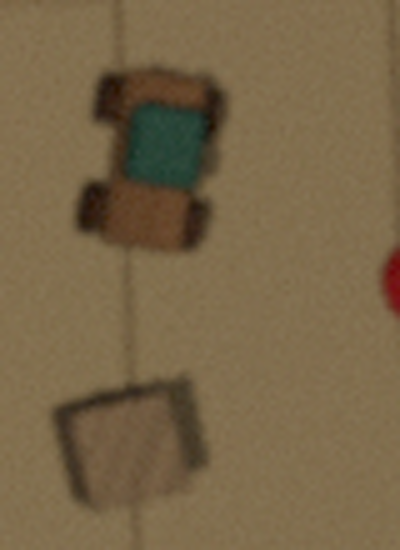

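Run:
```python
from h import *
np.set_printoptions(precision=4,suppress=True)
A=(180+385/4,190+48/4);B=(180+583/4,190+410/4)
a=onz('top',*A,.09);b=onz('top',*B,.09);print(a,b,np.linalg.norm(a-b))
# scene corners: which is which
for s in ((280+42/4,130+368/4),(280+372/4,130+462/4)): print(onz('scene',*s,.09))
# clip
print(onz('top',180+540/4,190+195/4,.1))
im=cv2.imread('pics/top0.png')
# cube: shading mask in window
w=im[285:330,425:470].astype(int)
b_,g,r=[w[:,:,i] for i in range(3)]
bg=np.median(w.reshape(-1,3),axis=0);print(bg)
print((r-b_)[::3,::3])
# corners
for p in ((72,428),(172,408),(190,487),(95,510)):
    print(onz('top',420+p[0]/5,220+p[1]/5,.045))
ims=cv2.imread('pics/scene0.png');crop('pics/scene0.png','pics/scube.png',150,240,80,90,6)
```

```text
[0.6773 0.1211 0.09  ] [0.4843 0.0209 0.09  ] 0.2175549306319471
[0.496  0.0205 0.09  ]
[0.6802 0.125  0.09  ]
[0.597  0.0408 0.1   ]
[ 76. 108. 128.]
[[54 52 52 51 51 53 52 52 50 51 50 52 50 50 52]
 [52 53 54 52 50 50 50 49 53 51 52 52 51 51 53]
 [51 53 52 50 49 53 51 49 54 52 50 50 53 52 50]
 [50 52 51 52 54 49 51 48 50 51 50 49 53 50 51]
 [52 50 51 50 52 47 46 32 35 29 32 36 50 51 51]
 [50 51 50 37 26 32 40 43 46 45 32 35 53 51 52]
 [51 53 32 38 47 51 55 46 50 45 32 34 50 51 51]
 [52 51 39 33 47 50 49 46 45 48 38 31 49 52 48]
 [52 53 47 29 47 47 48 47 45 47 45 30 42 52 51]
 [53 50 51 26 45 51 49 45 45 49 46 28 42 51 50]
 [49 49 51 33 45 48 49 48 46 51 47 48 51 51 49]
 [53 52 50 43 38 46 49 45 48 45 49 52 50 52 53]
 [53 54 52 46 41 48 50 48 53 49 50 52 49 49 50]
 [52 51 54 53 53 50 49 47 53 52 52 50 51 50 53]
 [52 50 48 53 50 51 50 49 51 51 50 53 49 52 50]]
[ 0.4487 -0.2155  0.045 ]
[ 0.4564 -0.2594  0.045 ]
[ 0.4221 -0.2659  0.045 ]
[ 0.4131 -0.2243  0.045 ]
```

View pics/scube.png

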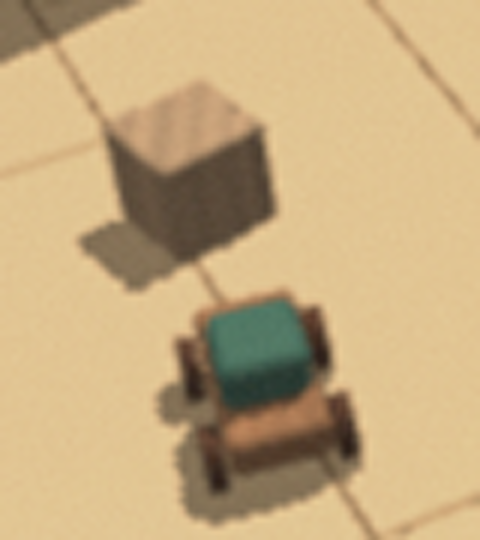

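Run:
```python
from h import *
from scipy.optimize import least_squares
np.set_printoptions(precision=4,suppress=True)
for p in ((110,130),(203,82),(263,128),(165,175)):
    print(onz('scene',150+p[0]/6,240+p[1]/6,.045))
T=lambda x,y:(180+x/4,190+y/4); S=lambda x,y:(280+x/4,130+y/4)
obs=[('top',T(385,46),(-75,-110,90)),('top',T(584,410),(-75,110,90)),
('scene',S(40,368),(-75,110,90)),('scene',S(372,464),(-75,-110,90)),('scene',S(42,474),(-75,110,0)),('scene',S(365,574),(-75,-110,0)),('scene',S(468,345),(75,-110,90)),
('top',T(340,548),(75,110,90)),('top',T(145,185),(75,-110,90)),
('scene',S(175,24),'L+'),('scene',S(517,95),'L-'),('top',T(18,183),'L-'),('top',T(250,603),'L+')]
def pt(p,P):
    x,y,a,th=p
    if isinstance(P,str):
        sy=.114 if P=='L+' else -.114
        # open angle th: outer-face free edge; shut: from hinge (-.155,+.012)
        # rotate about hinge: dir of board d=(-cos,sin), outer normal n=(sin,cos)
        best=np.array([.075-.155*np.cos(th)+.0*np.sin(th),sy,.09+.155*np.sin(th)])
        L=best
    else: L=np.array(P)/1000
    c,s=np.cos(a),np.sin(a)
    return np.array([x+c*L[0]-s*L[1],y+s*L[0]+c*L[1],L[2]])
def f(p): return np.concatenate([proj(n,pt(p,P))[0]-uv for n,uv,P in obs])
r=least_squares(f,[.55,.14,2.05,1.7],loss='soft_l1',x_scale=[.1,.1,.1,.1])
print(r.x,r.cost);print(f(r.x).reshape(-1,2))
np.save('chest.npy',r.x)
```

```text
[ 0.4294 -0.262   0.045 ]
[ 0.4186 -0.2218  0.045 ]
[ 0.4595 -0.2131  0.045 ]
[ 0.4676 -0.254   0.045 ]
[0.5478 0.1378 2.0556 1.7363] 19.14671396467784
[[-0.7733 -0.7917]
 [ 0.0621 -0.5882]
 [-1.8071 -1.9285]
 [-0.8244 -0.1959]
 [-1.0201  2.1397]
 [-1.4429  4.118 ]
 [ 0.4351 -1.1185]
 [-1.6758 -0.0732]
 [-3.0828 -1.1788]
 [-1.2564 -1.0694]
 [-0.044  -0.0933]
 [-1.2114 -1.42  ]
 [ 0.7503  4.0216]]
```

```bash
cat > fit.py <<'E'
from h import *
E
python3 - <<'E'
from h import *
x,y,a,th=np.load('chest.npy');c,s=np.cos(a),np.sin(a)
W=lambda L:np.array([x+c*L[0]-s*L[1],y+s*L[0]+c*L[1],L[2]])
out=[]
for n,(ox,oy,w,h,k) in {'scene':(280,180,140,110,6),'top':(200,190,150,140,5)}.items():
    im=cv2.imread(f'pics/{n}0.png')[oy:oy+h,ox:ox+w];im=cv2.resize(im,None,fx=k,fy=k,interpolation=cv2.INTER_CUBIC);
    for i in(-1,1):
        for j in(-1,1):
            for z in(0,.09):
                p=proj(n,W((i*.075,j*.11,z)))[0];q=((p-[ox,oy]+.5)*k-.5).astype(int)
                cv2.drawMarker(im,tuple(map(int,q)),(0,255,0) if z else (255,0,255),0,10,1)
    cv2.imwrite(f'pics/ov_{n}.png',im)
E
```

```text
(no output)
```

View pics/ov_scene.png

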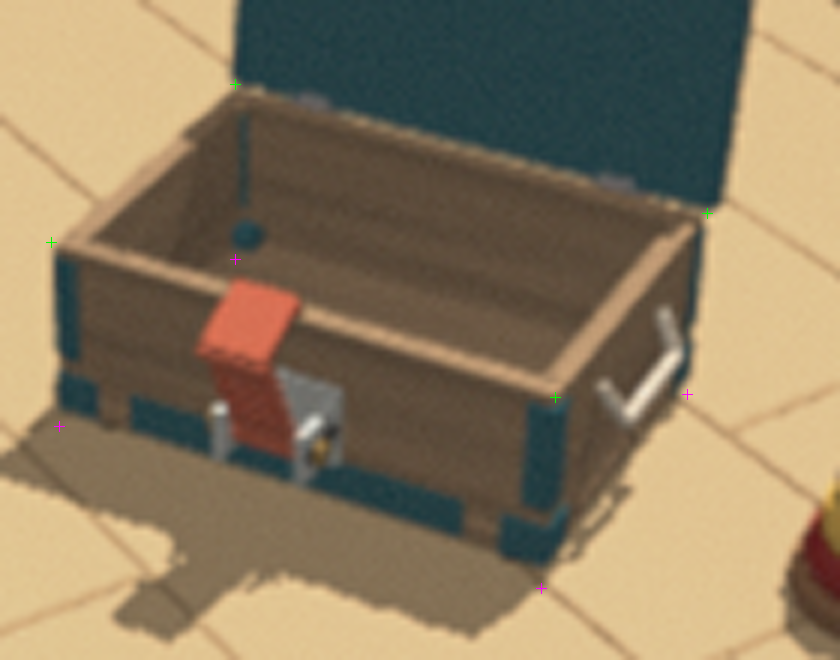

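View pics/ov_top.png

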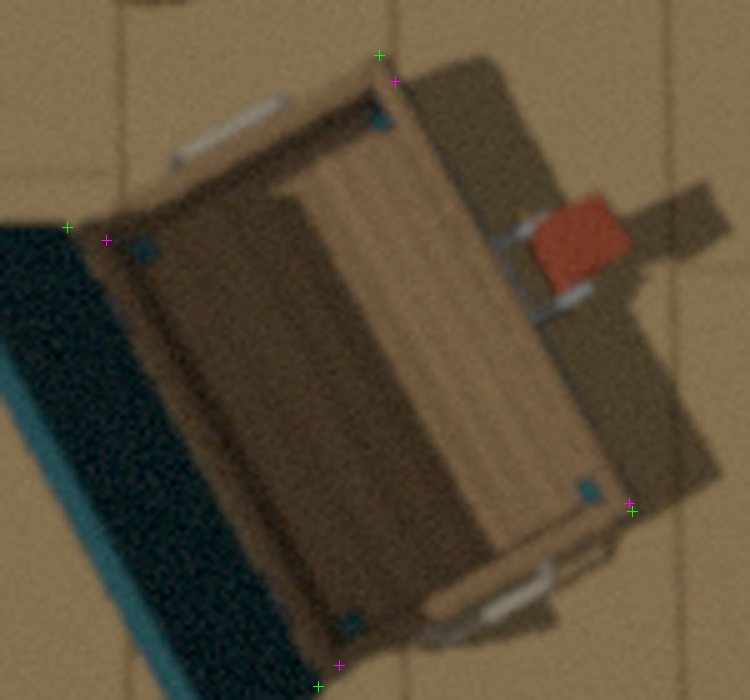

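The first chest fit puts it at about (0.548, 0.136), yaw 2.056. The cube is at about (0.439, -0.240) with its faces turned about 14°. I'll move above the cube now.

Request:
play_rows(
  targets=[
    [[0, -0.0255, -0.0337, 0, 0], [0, -0.0255, -0.0337, 0, 0], [0, -0.0255, -0.0337, 0, 0], [0, -0.0255, -0.0337, 0, 0], [0, -0.0255, -0.0337, 0, 0], [0, -0.0255, -0.0337, 0, 0], [0, -0.0255, -0.0337, 0, 0], [0, -0.0255, -0.0337, 0, 0], [0, -0.0255, -0.0337, 0, 0], [0, -0.0255, -0.0337, 0, 0.09]],
  ],
)

```text
time_s: 1.1
ee_pos: [0.4397, -0.2384, 0.4045]
tool_rot: [[0.238, -0.971, -0.0], [-0.971, -0.238, 0.0], [-0.0, 0.0, -1.0]]
ft_force: [1.5, -0.7, 0.7]
gripper_width: 0.0868
```

```bash
cat >> h.py <<'E'
np.set_printoptions(precision=4,suppress=True)
X0,Y0,A0=.5485,.1355,2.056
def C(x,y,z,o=(X0,Y0,A0)):
    c,s=np.cos(o[2]),np.sin(o[2]);return np.array([o[0]+c*x-s*y,o[1]+s*x+c*y,z])
def need(tcp,jaw=None):
    s=sense();R=s['tool_rot'];d=R.T@(np.array(tcp)-s['ee_pos'])
    print('t',s['time_s'],'pos',s['ee_pos'],'F',s['ft_force'],'w',s['gripper_width'])
    print('tool shift',d,'norm',np.linalg.norm(d))
    if jaw is not None:
        j=np.arctan2(R[1,0],R[0,0]);e=(j-jaw+np.pi/2)%np.pi-np.pi/2;print('jaw',j,'turn',e)
E
python3 -c "
from h import *
need((.439,-.2395,.26),np.radians(-76))
im=capture('scene');cv2.imwrite('pics/s1.png',im[:,:,::-1])
im=capture('top');cv2.imwrite('pics/t1.png',im[:,:,::-1])"
```

```text
t 1.1 pos [ 0.4397 -0.2384  0.4045] F [ 1.4657 -0.742   0.7029] w 0.08681896333424866
tool shift [0.001  0.0009 0.1445] norm 0.14447348012567504
jaw -1.3302995252174044 turn -0.0038492937017138296
```

View pics/s1.png

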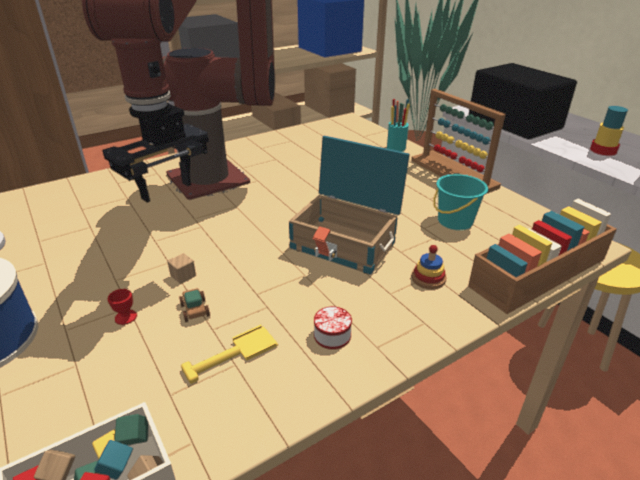

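The gripper hangs above the cube, with the fingertips at about (145,190) and (205,150). I'll lower it partway and check the alignment.

Request:
play_rows(
  targets=[
    [[0, 0.001, 0.001, 0.04, 0], [0, 0, 0, 0.04, 0], [0, 0, 0, 0.04, 0], [0, 0, 0, 0.025, 0], [0, 0, 0, 0, 0]],
  ],
)

```text
time_s: 1.7
ee_pos: [0.4362, -0.2403, 0.2553]
tool_rot: [[0.24, -0.971, -0.007], [-0.971, -0.24, 0.005], [-0.007, 0.006, -1.0]]
ft_force: [-1.0, -0.3, -0.2]
gripper_width: 0.0869
```

```bash
python3 -c "
from h import *
need((.439,-.2395,.190),np.radians(-76))
im=capture('scene');cv2.imwrite('pics/s2.png',im[:,:,::-1])
crop('pics/s2.png','pics/s2c.png',100,150,160,150,4)"
```

```text
t 1.7 pos [ 0.4362 -0.2403  0.2553] F [-1.0428 -0.2711 -0.2202] w 0.08690140758555394
tool shift [ 0.0003 -0.0033  0.0653] norm 0.06537083211701805
jaw -1.328893680129886 turn -0.0024434486141955425
```

View pics/s2c.png

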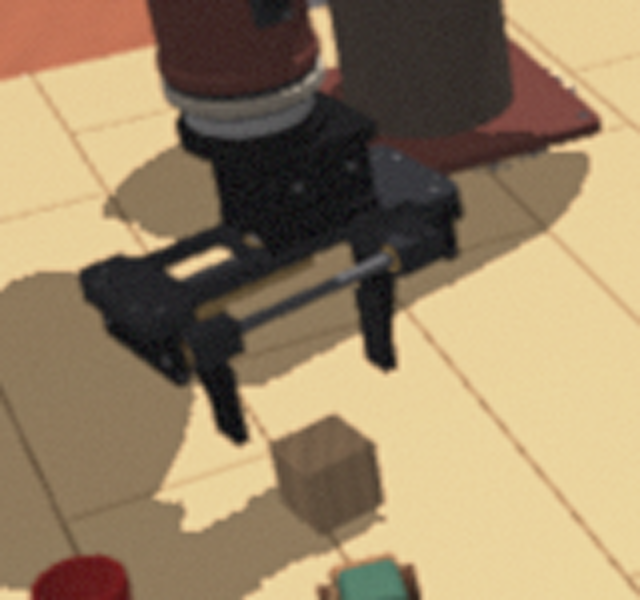

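```bash
python3 -c "
from h import *
s=sense();R=s['tool_rot']
for k in (-.05,0,.05): print((proj('scene',s['ee_pos']+R@[k,0,.182])[0]-[100,150])*4)
print((proj('scene',[.439,-.2395,.045])[0]-[100,150])*4)
print(s['qvel'])
"
```

```text
[380.6128 359.5078]
[305.582  396.3492]
[226.2516 435.3016]
[317.741  442.2703]
[ 0.0025 -0.0456 -0.0541  0.0016  0.0112  0.0034]
```

The fingers straddle the cube, at crop (240,440) and (385,365) with the cube top at (328,442). The small camera bias affects both equally. Descending and gripping.

Request:
play_rows(
  grip_force=15,
  targets=[
    [[0, 0, -0.003, 0.025, 0], [0, 0, 0, 0.025, 0], [0, 0, 0, 0.014, 0], [0, 0, 0, 0, 0], [1, 0, 0, 0, 0], [1, 0, 0, 0, 0], [1, 0, 0, 0, 0], [1, 0, 0, 0, 0], [1, 0, 0, 0, 0], [1, 0, 0, 0, 0]],
  ],
)

```text
time_s: 2.75
ee_pos: [0.4413, -0.2405, 0.1959]
tool_rot: [[0.239, -0.971, 0.0], [-0.971, -0.239, 0.0], [0.0, -0.0, -1.0]]
ft_force: [-0.5, 1.0, 0.6]
gripper_width: 0.047
```

Request:
play_rows(
  targets=[
    [[1, 0, 0, 0, 0], [1, 0, 0, 0, 0], [1, 0, 0, -0.02, 0], [1, 0, 0, -0.03, 0], [1, 0, 0, -0.04, 0], [1, 0, 0, -0.04, 0], [1, 0, 0, -0.035, 0], [1, 0, 0, 0, 0]],
  ],
)

```text
time_s: 3.55
ee_pos: [0.4428, -0.2416, 0.3667]
tool_rot: [[0.24, -0.971, 0.008], [-0.971, -0.24, -0.006], [0.008, -0.007, -1.0]]
ft_force: [0.6, -1.3, -1.1]
gripper_width: 0.0448
```

```bash
python3 -c "
from h import *
need((C(0,0,.36)),A0+np.pi/2)
im=capture('scene');cv2.imwrite('pics/s3.png',im[:,:,::-1])
crop('pics/s3.png','pics/s3c.png',100,100,160,150,4)"
```

```text
t 3.55 pos [ 0.4428 -0.2416  0.3667] F [ 0.6151 -1.2822 -1.1251] w 0.044824337743789994
tool shift [-0.3409 -0.1929  0.0051] norm 0.3917034575831034
jaw -1.3289023044315846 turn 1.3274866759531054
```

View pics/s3c.png

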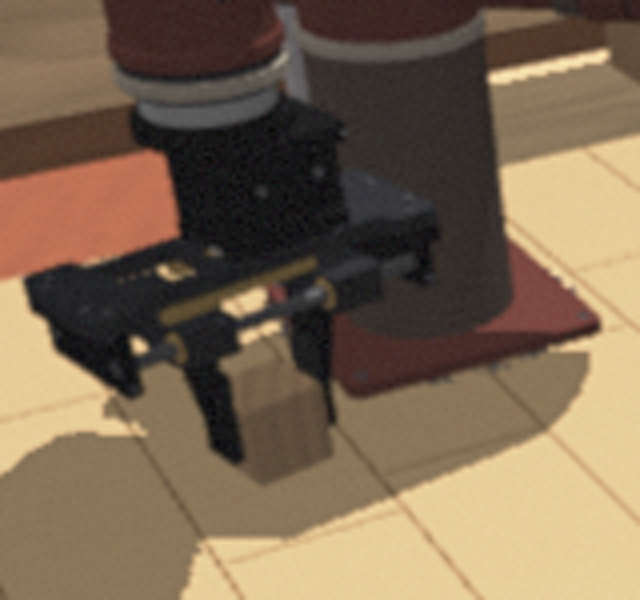

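The cube is held, at crop (280,410). I'll carry it over the chest, turning after the transfer.

Request:
play_rows(
  targets=[
    [[1, -0.0341, -0.0193, -0.003, 0], [1, -0.0341, -0.0193, -0.003, 0], [1, -0.0341, -0.0193, -0.003, 0], [1, -0.0341, -0.0193, -0.003, 0], [1, -0.0341, -0.0193, -0.003, 0], [1, -0.0341, -0.0193, -0.003, 0], [1, -0.0341, -0.0193, -0.003, 0], [1, -0.0341, -0.0193, -0.003, 0], [1, -0.0341, -0.0193, -0.003, 0], [1, -0.0341, -0.0193, -0.003, 0]],
  ],
)

```text
time_s: 4.6
ee_pos: [0.5468, 0.1384, 0.3886]
tool_rot: [[0.24, -0.971, -0.003], [-0.971, -0.24, -0.001], [-0.0, 0.003, -1.0]]
ft_force: [0.0, -1.2, -0.0]
gripper_width: 0.0448
```

Request:
play_rows(
  targets=[
    [[1, 0, 0, 0, -0.14], [1, 0, 0, 0, -0.14], [1, 0, 0, 0, -0.14], [1, 0, 0, 0, -0.14], [1, 0, 0, 0, -0.14], [1, 0, 0, 0, -0.14], [1, 0, 0, 0, -0.14], [1, 0, 0, 0, -0.14], [1, 0, 0, 0, -0.14], [1, 0, 0, 0, -0.14]],
  ],
)

```text
time_s: 5.6
ee_pos: [0.5466, 0.1367, 0.3883]
tool_rot: [[0.997, 0.077, -0.004], [0.077, -0.997, -0.0], [-0.004, 0.0, -1.0]]
ft_force: [-0.3, 0.3, -0.1]
gripper_width: 0.045
```

Request:
play_rows(
  targets=[
    [[1, 0, 0, 0, -0.14], [1, 0, 0, 0, -0.14], [1, 0, 0, 0, -0.13], [1, 0, 0, 0, 0]],
  ],
)

```text
time_s: 6.0
ee_pos: [0.5466, 0.1367, 0.3885]
tool_rot: [[0.886, 0.464, -0.003], [0.464, -0.886, -0.0], [-0.003, -0.001, -1.0]]
ft_force: [-0.1, -0.2, -1.4]
gripper_width: 0.0448
```

```bash
python3 -c "
from h import *
need((C(-.01,0,.225)),A0+np.pi/2)
for n in('scene','top'):
  im=capture(n);cv2.imwrite(f'pics/{n}4.png',im[:,:,::-1])
crop('pics/scene4.png','pics/s4c.png',250,80,190,200,3)
crop('pics/top4.png','pics/t4c.png',180,150,190,200,3)"
```

```text
t 6.0 pos [0.5466 0.1367 0.3885] F [-0.1298 -0.2034 -1.3829] w 0.044759864094236226
tool shift [0.0017 0.0121 0.1635] norm 0.16391534239129382
jaw 0.482070874535621 turn -0.0031327986694824617
```

View pics/s4c.png

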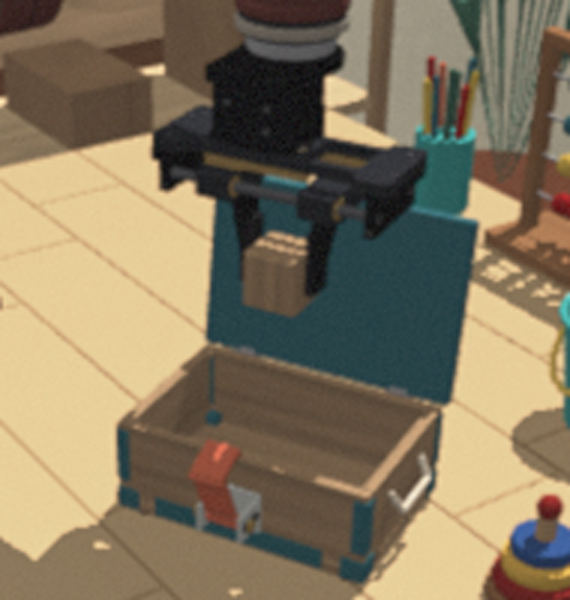

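View pics/t4c.png

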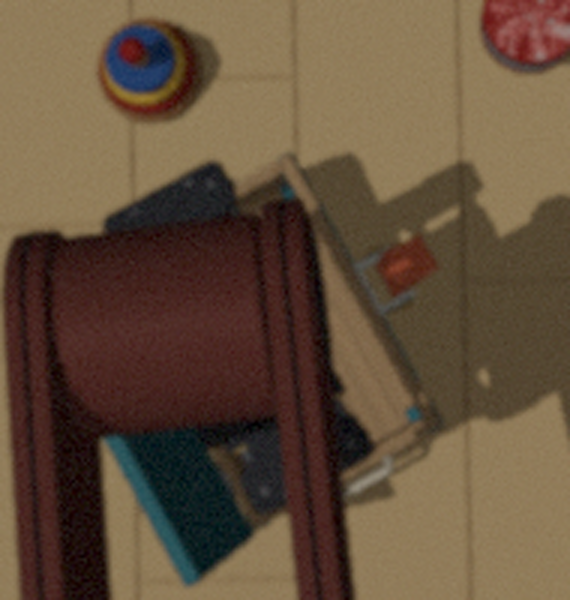

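The cube hangs over the chest opening at crop (278,270), and the jaws are in line with the chest's long axis. Lowering.

Request:
play_rows(
  targets=[
    [[1, 0.0015, 0.006, 0.03, 0], [1, 0, 0.006, 0.03, 0], [1, 0, 0, 0.03, 0], [1, 0, 0, 0.03, 0], [1, 0, 0, 0.025, 0], [1, 0, 0, 0.014, 0], [1, 0, 0, 0.006, 0], [1, 0, 0, 0, 0], [1, 0, 0, 0, 0]],
  ],
)

```text
time_s: 7.0
ee_pos: [0.5546, 0.1269, 0.227]
tool_rot: [[0.887, 0.462, 0.002], [0.462, -0.887, 0.0], [0.002, 0.001, -1.0]]
ft_force: [0.8, -0.7, 0.1]
gripper_width: 0.0448
```

Request:
play_rows(
  targets=[
    [[1, 0, 0, 0.006, 0], [1, 0, 0, 0, 0], [1, 0, 0, 0, 0]],
  ],
)

```text
time_s: 7.3
ee_pos: [0.554, 0.1268, 0.2201]
tool_rot: [[0.887, 0.463, 0.0], [0.463, -0.887, 0.0], [0.0, 0.0, -1.0]]
ft_force: [-0.2, 0.3, -0.2]
gripper_width: 0.0452
```

Request:
play_rows(
  targets=[
    [[0.95, 0, 0, 0.003, 0], [0.3, 0, 0, 0, 0], [0.2, 0, 0, 0, 0], [0, 0, 0, 0, 0], [0, 0, 0, 0, 0], [0, 0, 0, -0.03, 0], [0, 0, 0, -0.04, 0], [0, 0, 0, -0.05, 0], [0, 0, 0, -0.05, 0], [0, 0, 0, -0.04, 0]],
  ],
)

```text
time_s: 8.3
ee_pos: [0.5539, 0.1268, 0.4303]
tool_rot: [[0.887, 0.463, 0.003], [0.463, -0.887, 0.0], [0.003, 0.001, -1.0]]
ft_force: [0.6, 0.2, -0.2]
gripper_width: 0.0867
```

```bash
python3 -c "
from h import *
need((C(.17,0,.47)),A0+np.pi/2)
for n in('scene','top'):
  im=capture(n);cv2.imwrite(f'pics/{n}5.png',im[:,:,::-1])
crop('pics/scene5.png','pics/s5c.png',250,80,190,200,3)"
```

```text
t 8.3 pos [0.5539 0.1268 0.4303] F [ 0.5672  0.2218 -0.2405] w 0.08669187066318264
tool shift [-0.0014 -0.1802 -0.0399] norm 0.18452502002672977
jaw 0.48102947593467305 turn -0.0041741972704305574
```

View pics/s5c.png

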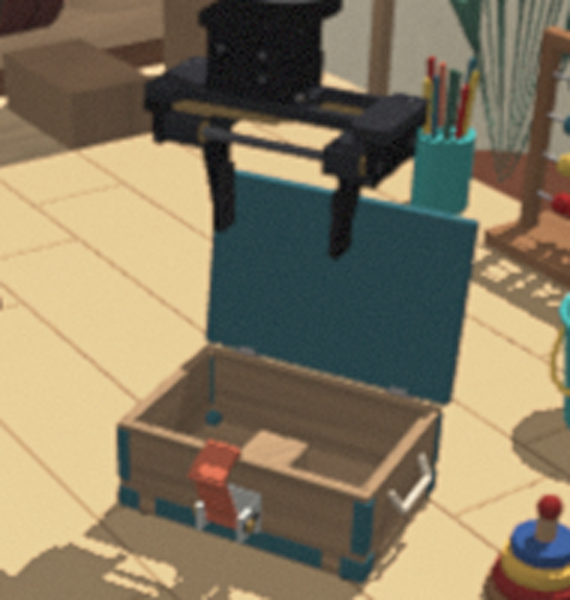

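The cube lies in the chest, with its top at crop (275,448). Next I'll raise, close the fingers and go behind the lid.

Request:
play_rows(
  targets=[
    [[1, 0, 0, -0.04, 0], [1, 0, -0.015, -0.01, 0], [1, 0, -0.03, 0, 0], [1, 0, -0.035, 0, 0], [1, 0, -0.035, 0, 0], [1, 0, -0.035, 0, 0], [1, 0, -0.03, 0, 0], [1, 0, 0, 0, 0], [1, 0, 0, 0, 0]],
  ],
)

```text
time_s: 9.3
ee_pos: [0.47, 0.2872, 0.4758]
tool_rot: [[0.886, 0.465, -0.001], [0.465, -0.886, -0.001], [-0.001, 0.0, -1.0]]
ft_force: [1.2, -0.7, 0.1]
gripper_width: 0.0232
```

```bash
python3 -c "
from h import *
need((C(.17,0,.385)),A0+np.pi/2)
for n in('scene','top'):
  im=capture(n);cv2.imwrite(f'pics/{n}6.png',im[:,:,::-1])
crop('pics/scene6.png','pics/s6c.png',250,50,190,200,3)
crop('pics/top6.png','pics/t6c.png',120,150,250,200,3)"
```

```text
t 9.3 pos [0.47   0.2872 0.4758] F [ 1.1743 -0.6652  0.1338] w 0.023172189641048318
tool shift [-0.0012  0.0008  0.0908] norm 0.09076951888511448
jaw 0.4830812977148604 turn -0.0021223754902433
```

View pics/s6c.png

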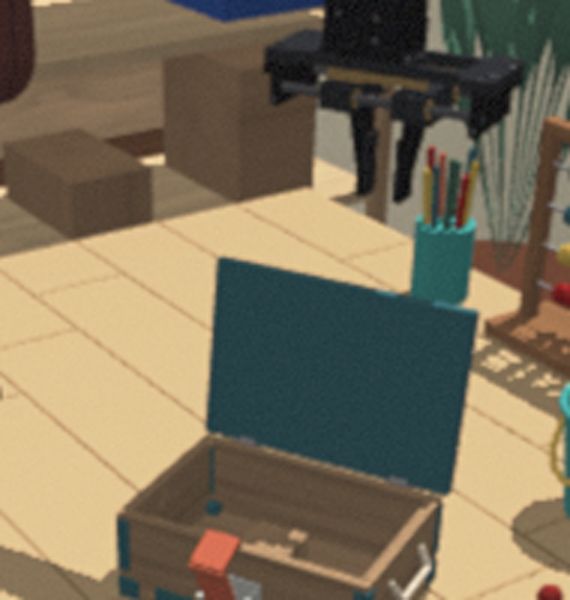

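View pics/t6c.png

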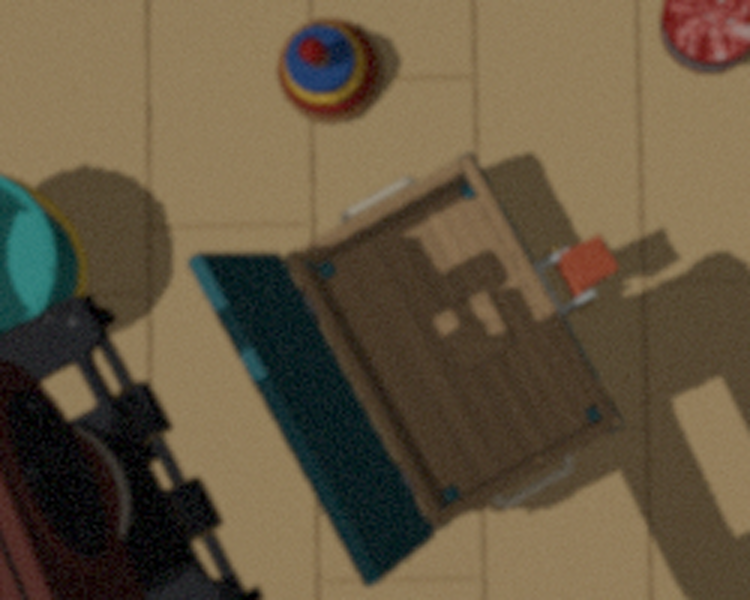

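The fingers are behind the lid and clear of it. I'll lower them and start the push.

Request:
play_rows(
  targets=[
    [[1, 0, 0, 0.03, 0], [1, 0, 0, 0.03, 0], [1, 0, 0, 0.03, 0], [1, 0, 0.01, 0, 0], [1, 0, 0.01, 0, 0], [1, 0, 0, 0, 0], [1, 0, 0, 0, 0]],
  ],
)

```text
time_s: 10.1
ee_pos: [0.4809, 0.2681, 0.389]
tool_rot: [[0.887, 0.461, 0.003], [0.461, -0.887, 0.001], [0.004, 0.0, -1.0]]
ft_force: [0.9, -0.5, 0.1]
gripper_width: 0.0006
```

```bash
python3 -c "
from h import *
need((C(.14,0,.385)),A0+np.pi/2)
for n in('scene','top'):
  im=capture(n);cv2.imwrite(f'pics/{n}7.png',im[:,:,::-1])
crop('pics/scene7.png','pics/s7c.png',250,50,190,200,3)
crop('pics/top7.png','pics/t7c.png',120,150,250,200,3)"
```

```text
t 10.1 pos [0.4809 0.2681 0.389 ] F [ 0.9018 -0.4665  0.0706] w 0.0005655646614404664
tool shift [-0.0021  0.0089  0.004 ] norm 0.0099220058623083
jaw 0.4793718788777778 turn -0.005831794327325834
```

View pics/t7c.png

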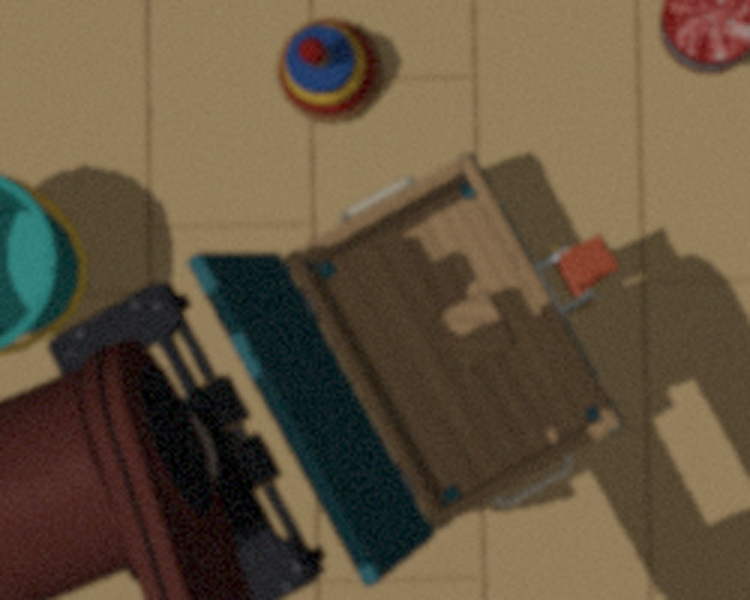

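Request:
play_rows(
  targets=[
    [[1, 0, 0.012, 0, 0], [1, 0, 0.013, 0, 0], [1, 0, 0.013, 0, 0], [1, 0, 0.013, 0, 0], [1, 0, 0.016, 0, 0], [1, 0, 0.016, 0, 0], [1, 0, 0, 0, 0]],
  ],
)

```text
time_s: 10.9
ee_pos: [0.5193, 0.1928, 0.3863]
tool_rot: [[0.888, 0.46, -0.0], [0.46, -0.888, -0.001], [-0.001, 0.001, -1.0]]
ft_force: [-0.3, 0.4, 0.1]
gripper_width: 0.0
```

```bash
python3 -c "
from h import *
need((C(.0656,0,.391)),A0+np.pi/2)
for n in('scene','top'):
  im=capture(n);cv2.imwrite(f'pics/{n}8.png',im[:,:,::-1])
crop('pics/scene8.png','pics/s8c.png',250,50,190,200,3)"
```

```text
t 10.9 pos [0.5193 0.1928 0.3863] F [-0.3141  0.3851  0.0926] w 4.962434827336345e-05
tool shift [-0.0009 -0.0013 -0.0047] norm 0.004924773044390481
jaw 0.4785407763410826 turn -0.006662896864020773
```

View pics/s8c.png

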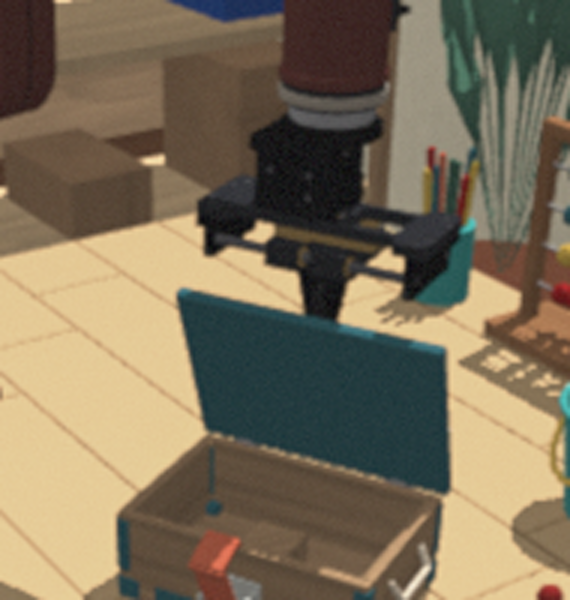

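The lid has swung past upright and the finger is behind it. I'll keep following the arc.

Request:
play_rows(
  targets=[
    [[1, 0, 0.015, 0.002, 0], [1, 0, 0.015, 0.004, 0], [1, 0, 0.014, 0.007, 0], [1, 0, 0.013, 0.009, 0], [1, 0, 0.011, 0.011, 0], [1, 0, 0.01, 0.012, 0], [1, 0, 0.008, 0.013, 0], [1, 0, 0.007, 0.013, 0], [1, 0, 0, 0, 0]],
  ],
)

```text
time_s: 11.9
ee_pos: [0.5608, 0.1116, 0.3127]
tool_rot: [[0.887, 0.462, -0.004], [0.462, -0.887, -0.001], [-0.004, -0.001, -1.0]]
ft_force: [-0.3, 0.3, 0.6]
gripper_width: 0.0005
```

```bash
python3 -c "
from h import *
need((C(-.035,0,.284)),A0+np.pi/2)
for n in('scene','top'):
  im=capture(n);cv2.imwrite(f'pics/{n}9.png',im[:,:,::-1])
crop('pics/scene9.png','pics/s9c.png',250,80,190,200,3)"
```

```text
t 11.9 pos [0.5608 0.1116 0.3127] F [-0.2928  0.3422  0.6151] w 0.0005277696734231713
tool shift [0.0005 0.0082 0.0287] norm 0.029872974609373056
jaw 0.48017251013712253 turn -0.005031163067981126
```

View pics/s9c.png

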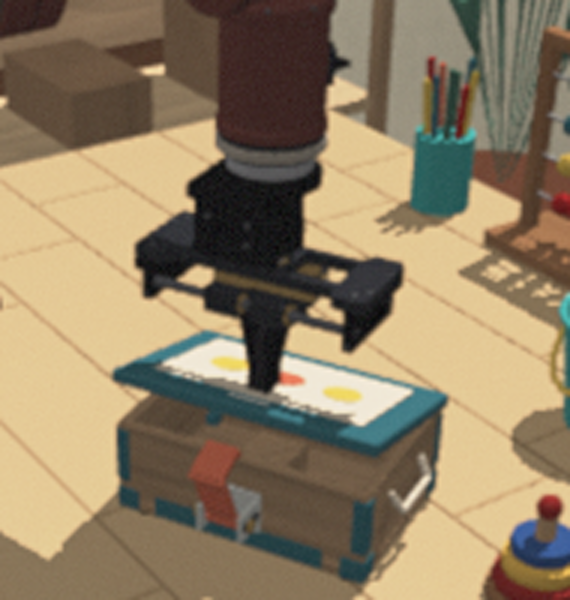

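The lid is nearly shut, tilted about 15°. I'll go down gently.

Request:
play_rows(
  targets=[
    [[1, 0, 0.004, 0.008, 0], [1, 0, 0.003, 0.007, 0], [1, 0, 0.001, 0.006, 0], [1, 0, 0, 0.003, 0], [1, 0, 0, 0, 0], [1, 0, 0, 0, 0]],
  ],
)

```text
time_s: 12.6
ee_pos: [0.5649, 0.1056, 0.2915]
tool_rot: [[0.887, 0.463, -0.001], [0.463, -0.887, 0.0], [-0.001, -0.0, -1.0]]
ft_force: [-0.1, 0.3, 0.3]
gripper_width: 0.0001
```

Request:
play_rows(
  targets=[
    [[1, 0, 0, 0.003, 0], [1, 0, 0, 0.002, 0], [1, 0, 0, 0, 0]],
  ],
)

```text
time_s: 12.9
ee_pos: [0.565, 0.1056, 0.2866]
tool_rot: [[0.887, 0.463, -0.0], [0.463, -0.887, 0.0], [-0.0, -0.0, -1.0]]
ft_force: [0.0, 0.2, 0.2]
gripper_width: 0.0006
```

Request:
play_rows(
  targets=[
    [[1, 0, 0, 0.001, 0], [1, 0, 0, 0, 0]],
  ],
)

```text
time_s: 13.1
ee_pos: [0.565, 0.1055, 0.2857]
tool_rot: [[0.887, 0.463, -0.0], [0.463, -0.887, -0.0], [-0.0, -0.0, -1.0]]
ft_force: [-0.1, -0.0, 0.1]
gripper_width: 0.0009
```

Request:
play_rows(
  targets=[
    [[1, 0, 0, 0.001, 0], [1, 0, 0, 0.001, 0], [1, 0, 0, 0, 0]],
  ],
)

```text
time_s: 13.4
ee_pos: [0.5651, 0.1055, 0.2846]
tool_rot: [[0.886, 0.463, 0.0], [0.463, -0.886, -0.0], [-0.0, 0.0, -1.0]]
ft_force: [-2.6, -1.3, 7.5]
gripper_width: 0.0
```

```bash
python3 -c "
from h import *
need((C(-.035,0,.284)),A0+np.pi/2)
for n in('scene','top'):
  im=capture(n);cv2.imwrite(f'pics/{n}10.png',im[:,:,::-1])
crop('pics/scene10.png','pics/s10c.png',270,180,140,110,5)"
```

```text
t 13.4 pos [0.5651 0.1055 0.2846] F [-2.5755 -1.2846  7.4837] w 2.7073880746756305e-05
tool shift [-0.0007  0.0007  0.0006] norm 0.0011629114498825767
jaw 0.48109128811537 turn -0.00411238508973355
```

View pics/s10c.png

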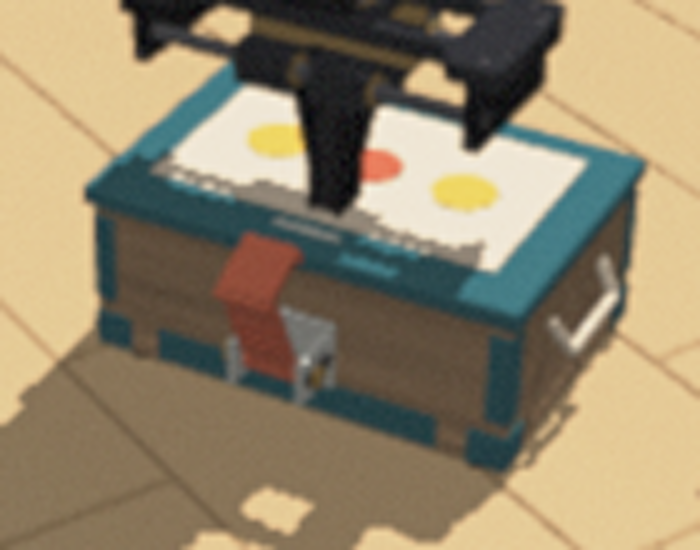

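The lid is flat on the rim, with 7.5 N of contact at z = 0.1026. I'll lift off and go round to the front.

Request:
play_rows(
  targets=[
    [[1, 0, 0, -0.02, 0], [1, 0, 0, -0.03, 0], [1, 0, 0, -0.03, 0], [1, 0, 0.03, -0.02, 0], [1, 0, 0.035, 0, 0], [1, 0, 0.035, 0, 0], [1, 0, 0.035, 0, 0], [1, 0, 0, 0, 0], [1, 0, 0, 0, 0]],
  ],
)

```text
time_s: 14.4
ee_pos: [0.6275, -0.0147, 0.3831]
tool_rot: [[0.887, 0.461, -0.001], [0.461, -0.887, 0.001], [-0.001, -0.001, -1.0]]
ft_force: [-0.1, 0.5, 0.4]
gripper_width: 0.0004
```

```bash
python3 -c "
from h import *
need((C(-.165,0,.272)),A0+np.pi/2)
for n in('scene','top'):
  im=capture(n);cv2.imwrite(f'pics/{n}11.png',im[:,:,::-1])
crop('pics/scene11.png','pics/s11c.png',270,130,140,160,5)
crop('pics/top11.png','pics/t11c.png',200,180,180,160,4)"
```

```text
t 14.4 pos [ 0.6275 -0.0147  0.3831] F [-0.1203  0.4913  0.4407] w 0.000357266317920298
tool shift [ 0.0002 -0.0046  0.1111] norm 0.11122014277990848
jaw 0.47934304968886426 turn -0.005860623516239283
```

View pics/s11c.png

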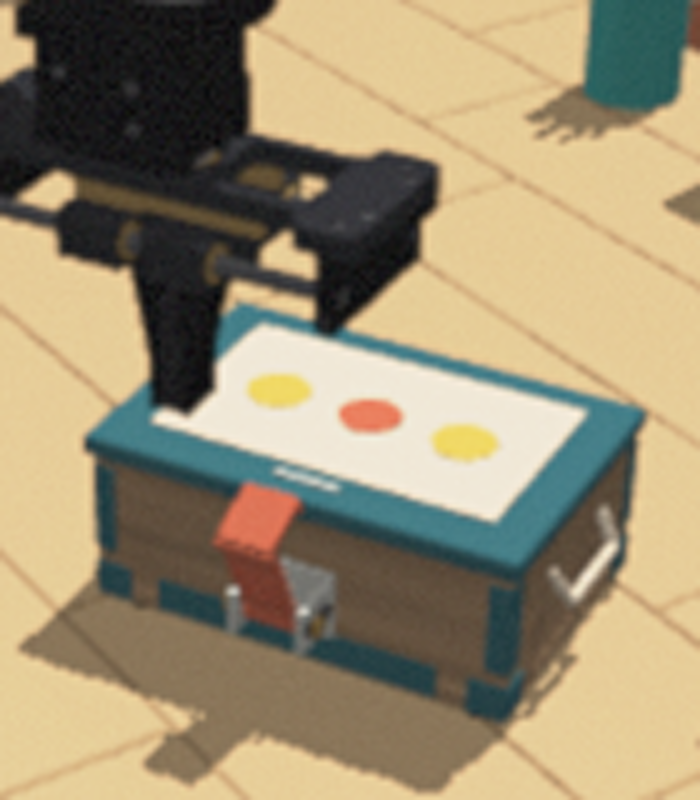

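View pics/t11c.png

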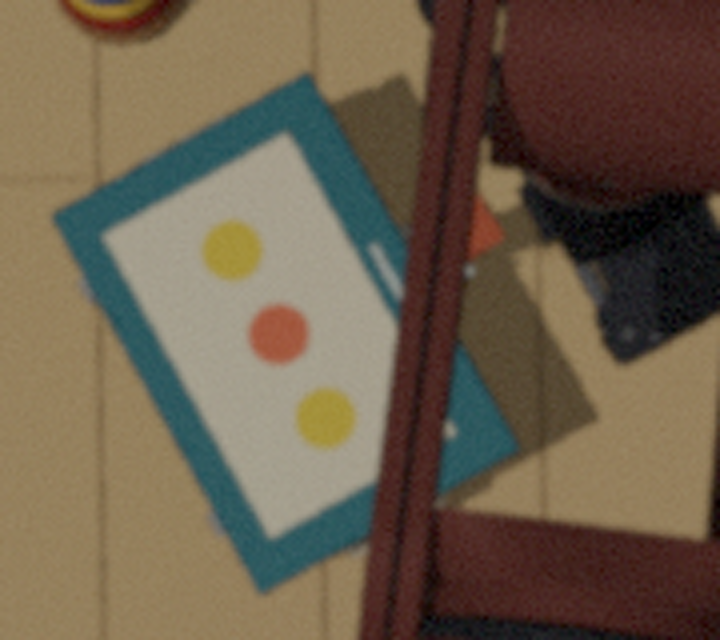

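Run:
```python
from h import *
T=lambda x,y:(200+x/4,180+y/4);S=lambda x,y:(270+x/5,130+y/5)
t=[T(55,215),T(307,73),T(518,450),T(263,593)]
s=[S(645,410),S(515,575),S(85,442),S(238,308)]
for P in([onz('top',*p,.102) for p in t],[onz('scene',*p,.102) for p in s]):
    P=np.array(P);m=P.mean(0);d=(P[1]+P[2]-P[0]-P[3])/2;e=(P[0]+P[1]-P[2]-P[3])/2
    a1=np.arctan2(-d[1],-d[0]);a2=np.arctan2(e[1],e[0])+np.pi/2
    print(m,np.linalg.norm(d),np.linalg.norm(e),a1,a2)
    a=(a1+a2)/2; print('centre',m[:2]+.0025*np.array([np.cos(a),np.sin(a)]))
outer=(200+616/5,190+219/5)
for z in(.09,.097,.105):
    p=onz('top',*outer,z); d=p[:2]-[X0,Y0]; print(z,'clip outer local',d@[np.cos(A0),np.sin(A0)],d@[-np.sin(A0),np.cos(A0)])
print(tri(outer,S(248,552)))
```

```text
[0.5486 0.1327 0.102 ] 0.1508996329615186 0.22485197766339357 2.061231086854608 2.058981538609345
centre [0.5474 0.1349]
[0.5561 0.1315 0.102 ] 0.1546799899727281 0.22228921927372391 2.0700581143734453 2.0689990458936576
centre [0.5549 0.1337]
0.09 clip outer local -0.12680062489853355 -2.9032003183901757e-05
0.097 clip outer local -0.12650364111808654 0.0003627738078755225
0.105 clip outer local -0.12616423108328986 0.0008105518776577989
(array([0.6088, 0.0262, 0.0992]), np.float64(0.006513257842477827))
```

Using the top view, the chest is at (0.548, 0.135), yaw 2.06. The clip's outer edge is at about local x = -0.1265, y = 0. The scene camera reads about 7 mm off in x. I'll lower the fingers in front of the clip.

Request:
play_rows(
  targets=[
    [[1, 0, 0, 0.03, 0], [1, 0, 0, 0.03, 0], [1, 0, 0, 0.03, 0], [1, 0, 0, 0.026, 0], [1, 0, -0.01, 0, 0], [1, 0, -0.005, 0, 0], [1, 0, 0, 0, 0], [1, 0, 0, 0, 0]],
  ],
)

```text
time_s: 15.3
ee_pos: [0.6213, -0.0003, 0.2701]
tool_rot: [[0.886, 0.464, 0.004], [0.464, -0.886, -0.001], [0.003, 0.002, -1.0]]
ft_force: [-0.2, 0.2, 0.2]
gripper_width: 0.0005
```

```bash
python3 -c "
from h import *
need((C(-.1365,0,.267)),A0+np.pi/2)
for n in('scene',):
  im=capture(n);cv2.imwrite(f'pics/{n}12.png',im[:,:,::-1])
crop('pics/scene12.png','pics/s12c.png',260,180,140,110,5)
for i in range(3): print(sense()['ft_force'])"
```

```text
t 15.3 pos [ 0.6213 -0.0003  0.2701] F [-0.2414  0.2436  0.1574] w 0.00045372275976160225
tool shift [-0.0011 -0.0175  0.0031] norm 0.01784643684352209
jaw 0.48206269351514425 turn -0.003140979689959078
[-0.2006 -1.037  -0.3418]
[-0.2006 -1.037  -0.3418]
[-0.2006 -1.037  -0.3418]
```

View pics/s12c.png

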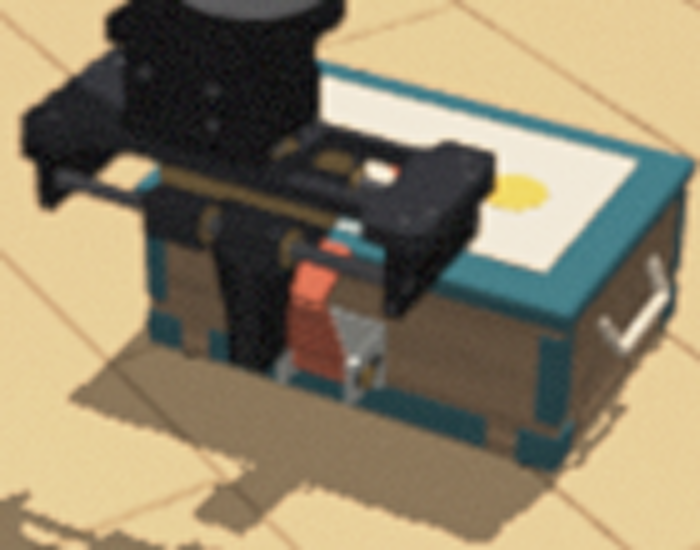

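The finger stands just outside the clip with a small gap. I'll approach slowly, watching the force.

Request:
play_rows(
  targets=[
    [[1, -0.001, -0.003, 0, 0], [1, 0, -0.003, 0, 0], [1, 0, -0.003, 0, 0], [1, 0, -0.002, 0, 0], [1, 0, 0, 0, 0], [1, 0, 0, 0, 0]],
  ],
)

```text
time_s: 15.95
ee_pos: [0.6146, 0.0085, 0.2677]
tool_rot: [[0.886, 0.463, -0.0], [0.463, -0.886, -0.0], [-0.0, 0.0, -1.0]]
ft_force: [0.0, -0.2, -0.4]
gripper_width: 0.0003
```

Request:
play_rows(
  targets=[
    [[1, 0, -0.001, 0, 0], [1, 0, -0.001, 0, 0], [1, 0, 0, 0, 0]],
  ],
)

```text
time_s: 16.25
ee_pos: [0.6136, 0.0103, 0.2677]
tool_rot: [[0.887, 0.463, -0.0], [0.463, -0.887, 0.0], [-0.0, -0.0, -1.0]]
ft_force: [0.8, -0.5, 0.8]
gripper_width: 0.0005
```

Request:
play_rows(
  targets=[
    [[1, 0, -0.001, 0, 0], [1, 0, -0.001, 0, 0], [1, 0, 0, 0, 0]],
  ],
)

```text
time_s: 16.55
ee_pos: [0.6127, 0.0121, 0.2677]
tool_rot: [[0.886, 0.463, -0.0], [0.463, -0.886, 0.0], [-0.0, -0.0, -1.0]]
ft_force: [0.2, -0.5, -0.3]
gripper_width: 0.0002
```

Request:
play_rows(
  targets=[
    [[1, 0, -0.001, 0, 0], [1, 0, -0.001, 0, 0], [1, 0, 0, 0, 0]],
  ],
)

```text
time_s: 16.85
ee_pos: [0.6118, 0.0139, 0.2678]
tool_rot: [[0.886, 0.463, -0.0], [0.463, -0.886, 0.0], [0.0, -0.0, -1.0]]
ft_force: [1.5, -0.7, -0.3]
gripper_width: 0.0005
```

Request:
play_rows(
  targets=[
    [[1, 0, -0.001, 0, 0], [1, 0, -0.001, 0, 0], [1, 0, 0, 0, 0]],
  ],
)

```text
time_s: 17.15
ee_pos: [0.6109, 0.0156, 0.2678]
tool_rot: [[0.886, 0.463, 0.0], [0.463, -0.886, -0.0], [0.0, 0.0, -1.0]]
ft_force: [-0.4, -0.6, -0.2]
gripper_width: 0.0006
```

Request:
play_rows(
  targets=[
    [[1, 0, -0.001, 0, 0], [1, 0, -0.001, 0, 0], [1, 0, 0, 0, 0]],
  ],
)

```text
time_s: 17.45
ee_pos: [0.61, 0.0173, 0.2679]
tool_rot: [[0.886, 0.463, 0.0], [0.463, -0.886, -0.0], [0.0, 0.0, -1.0]]
ft_force: [-0.7, -0.5, 0.4]
gripper_width: 0.0003
```

Request:
play_rows(
  targets=[
    [[1, 0, -0.001, 0, 0], [1, 0, -0.001, 0, 0], [1, 0, 0, 0, 0]],
  ],
)

```text
time_s: 17.75
ee_pos: [0.6091, 0.0191, 0.2679]
tool_rot: [[0.887, 0.463, 0.0], [0.463, -0.887, -0.0], [0.0, 0.0, -1.0]]
ft_force: [1.3, -1.6, 1.8]
gripper_width: 0.0008
```

Request:
play_rows(
  targets=[
    [[1, 0, -0.001, 0, 0], [1, 0, -0.001, 0, 0], [1, 0, 0, 0, 0]],
  ],
)

```text
time_s: 18.05
ee_pos: [0.6081, 0.0209, 0.2678]
tool_rot: [[0.886, 0.463, 0.0], [0.463, -0.886, -0.0], [0.0, 0.0, -1.0]]
ft_force: [0.6, -1.3, 0.3]
gripper_width: 0.0005
```

Request:
play_rows(
  targets=[
    [[1, 0, -0.001, 0, 0], [1, 0, -0.001, 0, 0], [1, 0, 0, 0, 0]],
  ],
)

```text
time_s: 18.35
ee_pos: [0.6072, 0.0227, 0.2678]
tool_rot: [[0.886, 0.463, 0.0], [0.463, -0.886, 0.0], [0.0, 0.0, -1.0]]
ft_force: [1.5, -1.9, 1.6]
gripper_width: 0.0005
```

Request:
play_rows(
  targets=[
    [[1, 0, -0.001, 0, 0], [1, 0, -0.001, 0, 0], [1, 0, 0, 0, 0]],
  ],
)

```text
time_s: 18.65
ee_pos: [0.6062, 0.0245, 0.2677]
tool_rot: [[0.887, 0.463, -0.0], [0.463, -0.887, 0.0], [-0.0, -0.0, -1.0]]
ft_force: [1.5, -2.5, 2.1]
gripper_width: 0.0005
```

```bash
python3 -c "
from h import *
for i in range(4):
  im=capture('scene');print(sense()['ft_force'])
cv2.imwrite('pics/scene13.png',im[:,:,::-1])
crop('pics/scene13.png','pics/s13c.png',260,180,140,110,5)
need(C(-.1365,0,.267))"
```

```text
[ 2.1392 -1.0508  1.9408]
[ 0.8946 -1.7453  1.3495]
[ 1.6018 -1.0255  1.4765]
[ 0.7552 -1.2416  0.8266]
t 18.85 pos [0.6062 0.0245 0.2677] F [ 0.7552 -1.2416  0.8266] w 0.0008289049967949747
tool shift [0.0008 0.0113 0.0007] norm 0.011383939682965857
```

View pics/s13c.png

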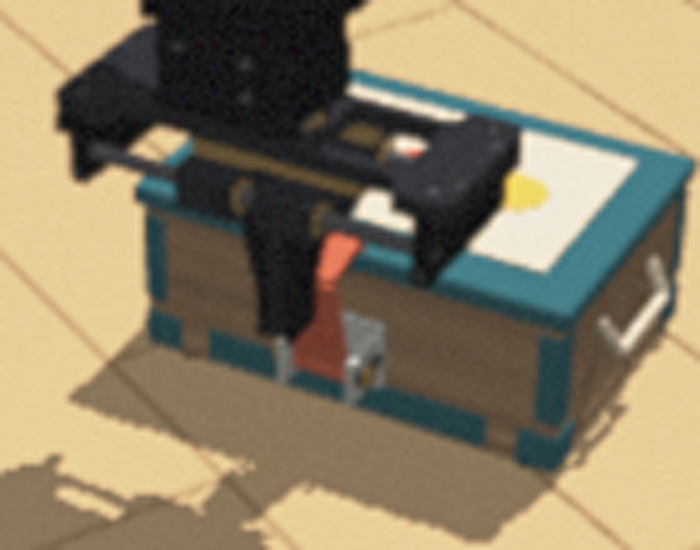

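The clip is turning with the finger, at about 2 N. I'll carry on gently.

Request:
play_rows(
  targets=[
    [[1, 0, -0.001, 0, 0], [1, 0, -0.001, 0, 0], [1, 0, 0, 0, 0]],
  ],
)

```text
time_s: 19.15
ee_pos: [0.6052, 0.0263, 0.2677]
tool_rot: [[0.886, 0.463, -0.0], [0.463, -0.886, 0.0], [-0.0, -0.0, -1.0]]
ft_force: [0.6, -0.9, 1.5]
gripper_width: 0.0004
```

Request:
play_rows(
  targets=[
    [[1, 0, -0.001, 0, 0], [1, 0, -0.001, 0, 0], [1, 0, 0, 0, 0]],
  ],
)

```text
time_s: 19.45
ee_pos: [0.6043, 0.0281, 0.2676]
tool_rot: [[0.886, 0.463, -0.0], [0.463, -0.886, 0.0], [-0.0, -0.0, -1.0]]
ft_force: [-0.5, -0.5, 1.8]
gripper_width: 0.0003
```

Request:
play_rows(
  targets=[
    [[1, 0, -0.001, 0, 0], [1, 0, -0.001, 0, 0], [1, 0, 0, 0, 0]],
  ],
)

```text
time_s: 19.75
ee_pos: [0.6033, 0.03, 0.2676]
tool_rot: [[0.886, 0.463, -0.0], [0.463, -0.886, 0.0], [-0.0, -0.0, -1.0]]
ft_force: [0.3, -1.6, 0.5]
gripper_width: 0.0001
```

Request:
play_rows(
  targets=[
    [[1, 0, -0.001, 0, 0], [1, 0, 0, 0, 0]],
  ],
)

```text
time_s: 19.95
ee_pos: [0.6029, 0.0308, 0.2676]
tool_rot: [[0.886, 0.463, -0.0], [0.463, -0.886, 0.0], [-0.0, -0.0, -1.0]]
ft_force: [-0.2, -1.3, 0.2]
gripper_width: 0.0004
```

Request:
play_rows(
  targets=[
    [[1, 0, -0.001, 0, 0], [1, 0, 0, 0, 0]],
  ],
)

```text
time_s: 20.15
ee_pos: [0.6024, 0.0317, 0.2676]
tool_rot: [[0.887, 0.463, -0.0], [0.463, -0.887, 0.0], [-0.0, -0.0, -1.0]]
ft_force: [0.4, -0.2, 0.9]
gripper_width: 0.0005
```

```bash
python3 -c "
from h import *
F=[]
for i in range(6):
  im=capture('scene');F.append(sense()['ft_force'])
print(np.mean(F,0), np.mean(F,0)@sense()['tool_rot'][:,1])
cv2.imwrite('pics/scene14.png',im[:,:,::-1])
crop('pics/scene14.png','pics/s14c.png',260,180,140,110,5)"
```

```text
[ 0.4094 -0.1242 -0.0505] 0.2995478309324318
```

View pics/s14c.png

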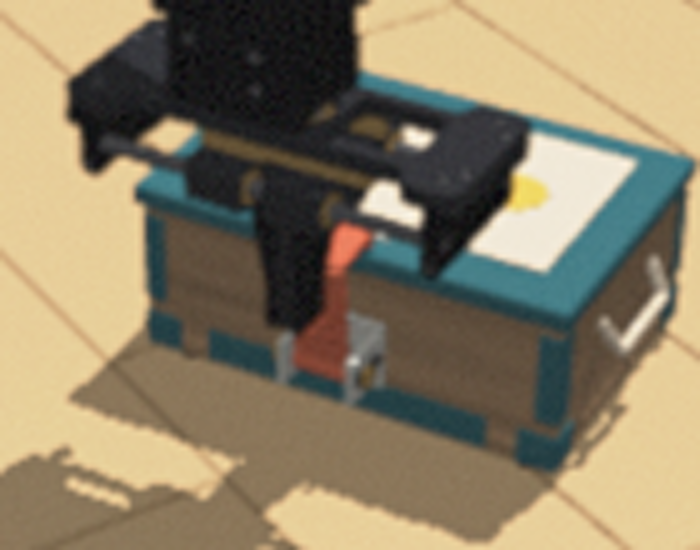

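The average force has dropped to about 0.3 N, so it is near dead centre or has already snapped. I'll go on in half-millimetre steps.

Request:
play_rows(
  targets=[
    [[1, 0, -0.0005, 0, 0], [1, 0, 0, 0, 0]],
  ],
)

```text
time_s: 20.65
ee_pos: [0.6023, 0.032, 0.2677]
tool_rot: [[0.887, 0.463, -0.0], [0.463, -0.887, -0.0], [-0.0, -0.0, -1.0]]
ft_force: [0.1, -0.7, -0.0]
gripper_width: 0.0003
```

```bash
cat > f.py <<'E'
from h import *
F=[]
for i in range(5):
  im=capture('scene');F.append(sense()['ft_force'])
print(np.mean(F,0), 'push',np.mean(F,0)@sense()['tool_rot'][:,1])
E
python3 f.py
```

```text
[-0.4194 -0.3295  0.3685] push 0.09806797182113275
```

Request:
play_rows(
  targets=[
    [[1, 0, -0.0005, 0, 0], [1, 0, 0, 0, 0]],
  ],
)

```text
time_s: 21.1
ee_pos: [0.6021, 0.0324, 0.2678]
tool_rot: [[0.887, 0.463, -0.0], [0.463, -0.887, 0.0], [-0.0, -0.0, -1.0]]
ft_force: [1.1, -0.6, -0.2]
gripper_width: 0.0004
```

```bash
python3 f.py
```

```text
[ 0.0675 -0.9425  0.9324] push 0.8667539534265903
```

Request:
play_rows(
  targets=[
    [[1, 0, -0.0005, 0, 0], [1, 0, 0, 0, 0]],
  ],
)

```text
time_s: 21.55
ee_pos: [0.6018, 0.0329, 0.2677]
tool_rot: [[0.887, 0.463, 0.0], [0.463, -0.887, 0.0], [0.0, -0.0, -1.0]]
ft_force: [0.6, 0.1, 0.8]
gripper_width: 0.0006
```

```bash
python3 f.py
```

```text
[ 0.0096 -0.5524  0.2306] push 0.4940881956503255
```

Request:
play_rows(
  targets=[
    [[1, 0, -0.0005, 0, 0], [1, 0, 0, 0, 0]],
  ],
)

```text
time_s: 22.0
ee_pos: [0.6016, 0.0333, 0.2677]
tool_rot: [[0.887, 0.463, -0.0], [0.463, -0.887, 0.0], [0.0, -0.0, -1.0]]
ft_force: [0.7, -0.3, -0.2]
gripper_width: 0.0009
```

```bash
python3 f.py; python3 -c "
from h import *
im=capture('scene');cv2.imwrite('pics/scene15.png',im[:,:,::-1])
crop('pics/scene15.png','pics/s15c.png',290,200,90,75,8)
crop('pics/scene14.png','pics/s14d.png',290,200,90,75,8)"
```

```text
[ 0.7754 -0.3355  0.4501] push 0.6561318302403419
```

View pics/s15c.png

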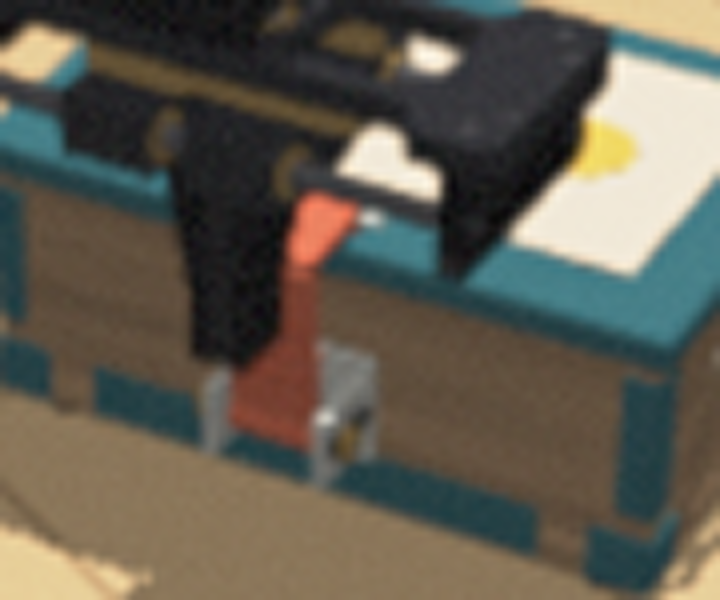

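View pics/s14d.png

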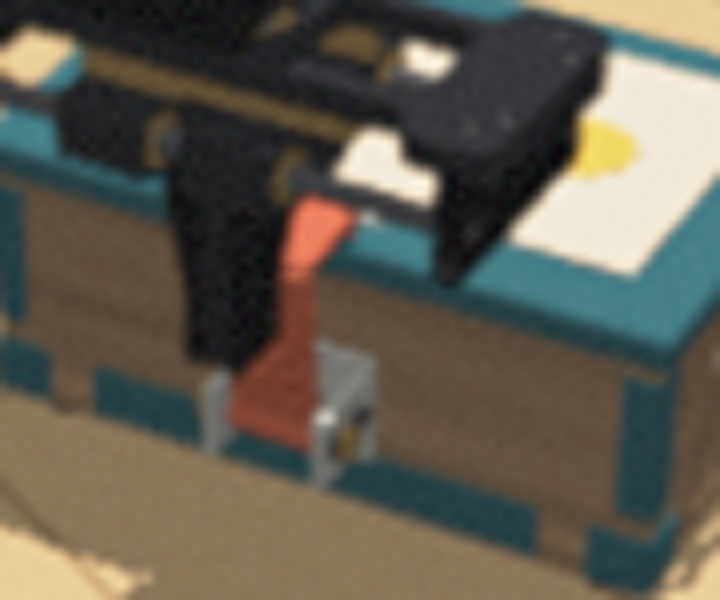

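The clip moved slightly along with the finger (hook corner from (350,210) to (357,210)), so it is still approaching dead centre. I'll continue.

Request:
play_rows(
  targets=[
    [[1, 0, -0.0005, 0, 0], [1, 0, 0, 0, 0]],
  ],
)

```text
time_s: 22.5
ee_pos: [0.6014, 0.0338, 0.2677]
tool_rot: [[0.887, 0.463, -0.0], [0.463, -0.887, 0.0], [-0.0, -0.0, -1.0]]
ft_force: [0.1, 1.0, -0.1]
gripper_width: 0.0003
```

```bash
python3 f.py
```

```text
[-0.0275  0.0821  0.3922] push -0.08550167857147123
```

Request:
play_rows(
  targets=[
    [[1, 0, -0.0005, 0, 0], [1, 0, 0, 0, 0]],
  ],
)

```text
time_s: 22.95
ee_pos: [0.6011, 0.0342, 0.2677]
tool_rot: [[0.887, 0.463, -0.0], [0.463, -0.887, 0.0], [-0.0, -0.0, -1.0]]
ft_force: [0.7, 0.1, -0.2]
gripper_width: 0.0003
```

```bash
python3 f.py; python3 -c "
from h import *
im=capture('scene');cv2.imwrite('pics/scene16.png',im[:,:,::-1])
crop('pics/scene16.png','pics/s16c.png',290,200,90,75,8)"
```

```text
[ 0.0143 -0.0937  0.1268] push 0.08964781755613271
```

View pics/s16c.png

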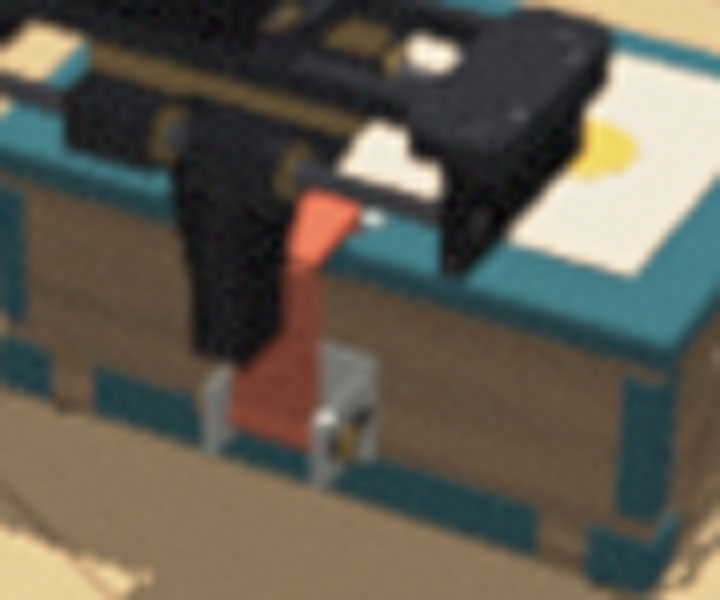

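Request:
play_rows(
  targets=[
    [[1, 0, -0.0005, 0, 0], [1, 0, 0, 0, 0]],
  ],
)

```text
time_s: 23.45
ee_pos: [0.6009, 0.0346, 0.2677]
tool_rot: [[0.887, 0.463, -0.0], [0.463, -0.887, 0.0], [-0.0, -0.0, -1.0]]
ft_force: [-0.5, 1.1, 0.7]
gripper_width: 0.0003
```

```bash
python3 f.py
```

```text
[ 0.1138  0.0119 -0.2835] push 0.04214019746580943
```

Request:
play_rows(
  targets=[
    [[1, 0, -0.0005, 0, 0], [1, 0, 0, 0, 0]],
  ],
)

```text
time_s: 23.9
ee_pos: [0.6007, 0.0351, 0.2677]
tool_rot: [[0.887, 0.463, -0.0], [0.463, -0.887, 0.0], [-0.0, -0.0, -1.0]]
ft_force: [0.3, 0.3, -0.4]
gripper_width: 0.0002
```

```bash
python3 f.py; python3 -c "
from h import *
im=capture('scene');cv2.imwrite('pics/scene17.png',im[:,:,::-1])
r=[]
for k in (12,13,14,15,16,17):
    a=cv2.imread(f'pics/scene{k}.png')[215:262,318:345]
    r.append(cv2.resize(a,None,fx=9,fy=9,interpolation=cv2.INTER_CUBIC)[:,:240] if 0 else cv2.resize(a,None,fx=4.8,fy=4.8*1.5,interpolation=cv2.INTER_CUBIC))
cv2.imwrite('pics/cmp.png',np.hstack(r))
for k in (11,12,13,14,15,16,17):
    a=cv2.imread(f'pics/scene{k}.png').astype(int);m=(a[:,:,2]>a[:,:,1]*1.5)&(a[:,:,2]>60)
    m[:215]=0;m[265:]=0;m[:,:310]=0;m[:,345:]=0;
    print(k,[ (v,np.nonzero(m[v])[0].max() if m[v].any() else None) for v in range(222,250,3)])
"
```

```text
[0.2172 0.0505 0.1336] push 0.055750734565093565
11 [(222, None), (225, None), (228, np.int64(325)), (231, np.int64(329)), (234, np.int64(327)), (237, np.int64(326)), (240, np.int64(325)), (243, np.int64(325)), (246, np.int64(326)), (249, np.int64(327))]
12 [(222, None), (225, None), (228, np.int64(325)), (231, None), (234, np.int64(327)), (237, np.int64(326)), (240, np.int64(324)), (243, np.int64(325)), (246, np.int64(326)), (249, np.int64(327))]
13 [(222, None), (225, None), (228, np.int64(331)), (231, np.int64(330)), (234, np.int64(328)), (237, np.int64(327)), (240, np.int64(327)), (243, np.int64(327)), (246, np.int64(327)), (249, np.int64(328))]
14 [(222, None), (225, np.int64(332)), (228, np.int64(333)), (231, np.int64(331)), (234, np.int64(328)), (237, np.int64(329)), (240, np.int64(329)), (243, np.int64(328)), (246, np.int64(328)), (249, np.int64(329))]
15 [(222, None), (225, np.int64(334)), (228, np.int64(333)), (231, np.int64(330)), (234, np.int64(329)), (237, np.int64(329)), (240, np.int64(329)), (243, np.int64(328)), (246, np.int64(329)), (249, np.int64(329))]
16 [(222, None), (225, np.int64(334)), (228, np.int64(333)), (231, np.int64(331)), (234, np.int64(329)), (237, np.int64(329)), (240, np.int64(329)), (243, np.int64(329)), (246, np.int64(329)), (249, np.int64(329))]
17 [(222, None), (225, np.int64(335)), (228, np.int64(334)), (231, np.int64(331)), (234, np.int64(330)), (237, np.int64(329)), (240, np.int64(330)), (243, np.int64(329)), (246, np.int64(329)), (249, np.int64(329))]
```

View pics/cmp.png

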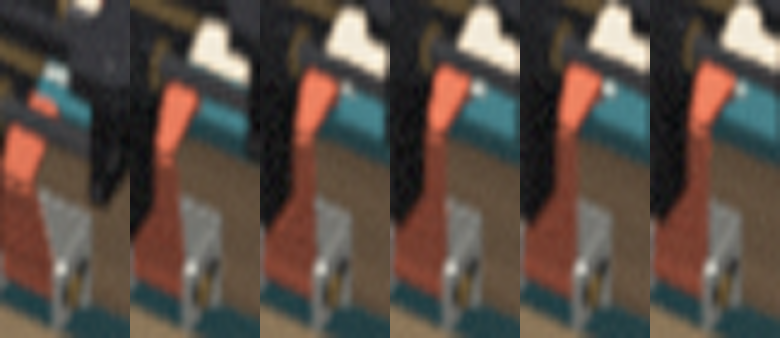

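Request:
play_rows(
  targets=[
    [[1, 0, -0.0005, 0, 0], [1, 0, 0, 0, 0]],
  ],
)

```text
time_s: 24.4
ee_pos: [0.6004, 0.0355, 0.2677]
tool_rot: [[0.887, 0.463, -0.0], [0.463, -0.887, 0.0], [-0.0, -0.0, -1.0]]
ft_force: [-1.3, 0.4, -0.4]
gripper_width: 0.0008
```

```bash
python3 f.py
```

```text
[-0.0848  0.1984  0.4754] push -0.21508417398263502
```

Request:
play_rows(
  targets=[
    [[1, 0, -0.0005, 0, 0], [1, 0, 0, 0, 0]],
  ],
)

```text
time_s: 24.85
ee_pos: [0.6002, 0.036, 0.2677]
tool_rot: [[0.887, 0.463, -0.0], [0.463, -0.887, 0.0], [-0.0, -0.0, -1.0]]
ft_force: [0.1, 0.5, -0.2]
gripper_width: 0.0008
```

```bash
python3 f.py; python3 -c "
from h import *
im=capture('scene');cv2.imwrite('pics/scene18.png',im[:,:,::-1])
for k in (15,16,17,18):
    a=cv2.imread(f'pics/scene{k}.png')[215:262,318:345].astype(int)
    d=(a[:,:,2]-a[:,:,1]).clip(0); yy,xx=np.nonzero(d>25);print(k,len(xx),xx.mean(),yy.mean(), (d*np.arange(27)).sum()/d.sum())
"
```

```text
[-0.1303  0.3073  0.2522] push -0.33273412347427933
15 242 8.227272727272727 25.611570247933884 11.185050931449023
16 247 8.368421052631579 25.546558704453442 11.28155384123796
17 249 8.610441767068274 25.301204819277107 11.343645522221728
18 249 8.666666666666666 25.253012048192772 11.408212668669028
```

The force now averages about 0, which suggests it has snapped home and left the finger. I'll back off and check.

Request:
play_rows(
  targets=[
    [[1, 0, 0.002, 0, 0], [1, 0, 0.01, 0, 0], [1, 0, 0.02, 0, 0], [1, 0, 0.03, 0, 0], [1, 0, 0, -0.02, 0], [1, 0, 0, -0.04, 0], [1, 0, 0, -0.04, 0], [1, 0, 0, 0, 0]],
  ],
)

```text
time_s: 25.95
ee_pos: [0.6315, -0.0211, 0.3755]
tool_rot: [[0.887, 0.462, 0.012], [0.462, -0.887, -0.002], [0.01, 0.008, -1.0]]
ft_force: [0.2, -0.4, 0.9]
gripper_width: 0.0005
```

```bash
python3 -c "
from h import *
im=capture('scene');cv2.imwrite('pics/scene19.png',im[:,:,::-1])
crop('pics/scene19.png','pics/s19c.png',280,190,110,95,7)
need(C(-.16,0,.3))"
```

```text
t 26.0 pos [ 0.6307 -0.0209  0.3722] F [-0.3975  0.1397 -0.4893] w 0.0001494542203998566
tool shift [-0.0003 -0.017   0.0721] norm 0.07410896364603496
```

View pics/s19c.png

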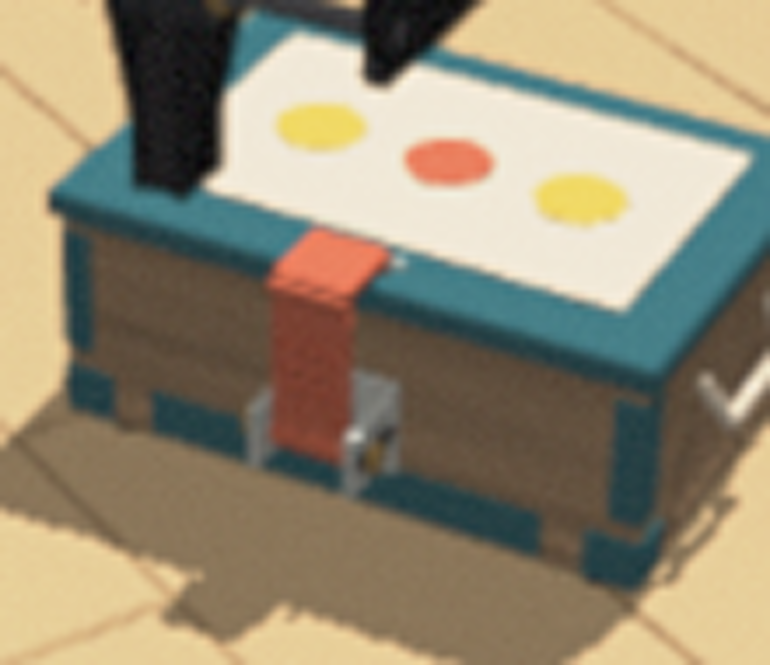

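The clip stands upright, hooked over the lid's edge at crop (330,260), and it stayed there after I let go. I'll move the arm clear and check again from both cameras.

Request:
play_rows(
  targets=[
    [[1, 0, 0.02, -0.03, 0], [1, 0.02, 0.03, -0.02, 0], [1, -0.04, 0.02, 0, 0], [1, -0.045, 0.02, 0, 0], [1, -0.045, 0.02, 0, 0], [1, -0.045, 0.02, 0, 0], [1, -0.045, 0.02, 0, 0], [1, -0.03, 0, 0, 0], [1, 0, 0, 0, 0]],
  ],
)

```text
time_s: 26.9
ee_pos: [0.4916, -0.2615, 0.4162]
tool_rot: [[0.889, 0.458, -0.003], [0.458, -0.889, 0.001], [-0.002, -0.002, -1.0]]
ft_force: [0.7, 0.8, -0.3]
gripper_width: 0.0004
```

```bash
python3 -c "
from h import *
for n in('scene','top'):
  im=capture(n);cv2.imwrite(f'pics/{n}20.png',im[:,:,::-1])
a=cv2.imread('pics/scene20.png')[190:285,280:390];b=cv2.imread('pics/top20.png')[190:290,220:345]
cv2.imwrite('pics/e.png',np.hstack([cv2.resize(a,(400,346),interpolation=2),cv2.resize(b,(400,346),interpolation=2)]))
for k in (19,20):
    a=cv2.imread(f'pics/scene{k}.png')[225:262,315:342].astype(int)
    d=(a[:,:,2]-a[:,:,1]).clip(0); yy,xx=np.nonzero(d>25);print(k,len(xx),xx.mean(),yy.mean())
print(sense()['time_s'],sense()['ee_pos'])
"
```

```text
19 382 9.583769633507853 13.541884816753926
20 380 9.597368421052632 13.460526315789474
27.0 [ 0.4939 -0.2594  0.4168]
```

View pics/e.png

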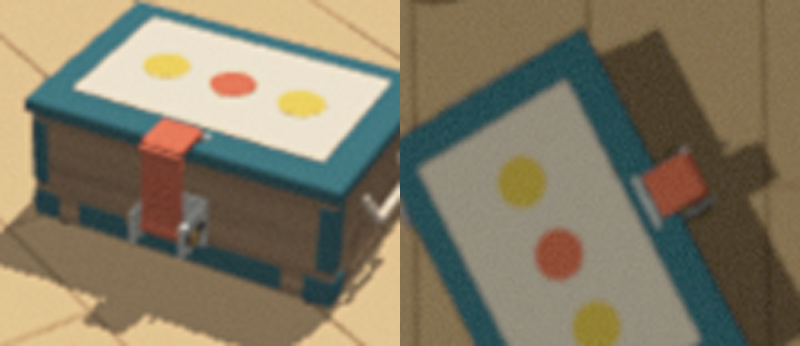

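View pics/scene20.png

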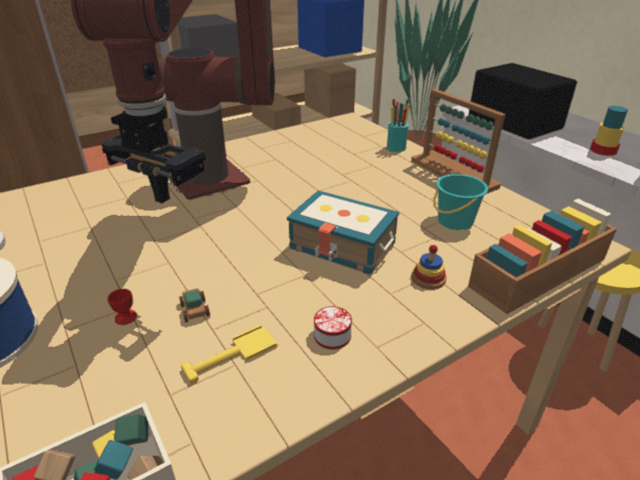

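The lid is shut, the clip is upright and hasn't moved between frames, and the other toys are in place. One numeric check of how far the clip's bar travelled.

Run:
```python
from h import *
for k,z in ((0,.097),(20,.106)):
    a=cv2.imread(f'pics/top{k}.png').astype(int)
    m=((a[:,:,2]-a[:,:,1]>45)).astype(np.uint8);m[:220]=0;m[262:]=0;m[:,:296]=0;m[:,335:]=0
    pts=np.argwhere(m)
    L=[]
    for v,u in pts:
        d=onz('top',u,v,z)[:2]-[.548,.1347];L.append((d@[np.cos(2.061),np.sin(2.061)],d@[-np.sin(2.061),np.cos(2.061)]))
    L=np.array(L);print(k,len(L),np.percentile(L[:,0],[2,10,50,90,98]),L[:,1].mean())
# clip's visible side slope in scene: predicted upright edge direction
for q in (.42,.385,.3,0):
    t=.42-q
    P=[C(-.09-.0045-h*np.sin(t),-.014,.046+h*np.cos(t),(.548,.1347,2.061)) for h in(.015,.05)]
    p=proj('scene',np.array(P));print(q,(p[1]-p[0])[0]/(p[1]-p[0])[1])
a=cv2.imread('pics/scene20.png').astype(int)
d=(a[:,:,2]-1.45*a[:,:,1]-8)
xs=[];vs=range(236,252)
for v in vs:
    r=d[v,315:345];i=np.nonzero(r>0)[0].max();xs.append(315+i+r[i]/(r[i]-r[i+1]))
print(np.polyfit(vs,xs,1),np.round(xs,1))
```

```text
0 216 [-0.1238 -0.1211 -0.1071 -0.0932 -0.0901] -0.0007726880335891498
20 209 [-0.1004 -0.0976 -0.0851 -0.0718 -0.0691] -0.0008562803657909685
0.42 -0.013586864747570182
0.385 0.0069299015577183095
0.3 0.061216404180219904
0 0.3433040248250607
[ -0.0743 347.464 ] [330.1 329.7 329.8 329.6 329.8 329.7 329.4 329.2 329.2 329.2 329.2 329.2
 329.2 329.2 329.1 328.4]
```

```bash
python3 -c "
from cell import *
print(job_done())"
```

```text
the job is handed in; nothing more can be done
None
```

The cube is in the chest, the lid is shut and the clip is home. I handed the job in at about 27 s, and it reported no verdict.

- **Cube:** I gripped it at 15 N and set it down in the chest. The camera showed it lying inside before the lid closed.
- **Lid:** I swung it over with closed fingers and pressed until it met the rim hard (7.5 N, lid top at 0.1026 m against 0.102 m nominal). It stayed flat after I lifted off.
- **Clip:** I pushed it in 0.5–2 mm steps, and no reading along the push went above about 3 N. When the force fell to about 0 I backed off without pressing against the stop.
- **Last checks:** The clip stayed upright and hooked over the lid, with no movement between frames. From the top camera its outer edge had moved about 23.4 mm, against about 24 mm nominal. The other toys looked unmoved and the arm was clear of everything.
- **Disagreements:**
  - The scene camera read about 7 mm off the top camera in x, so I used the top camera for the chest.
  - I did not see the snap as a sharp jump. That it is home rests on the travel, the zero force and the clip holding by itself. The slope of its visible edge in the scene view also pointed to home, but that fit was rough.

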